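# Set the electrode gap of an oil test cell with its eccentric bolt and a gauge

## Task

First turn the gauge carousel until the blue-handled gauge faces the robot, in line with the white mark on the carousel's foot, and only then take that gauge out. Turn the red bar of the eccentric bolt to narrow the gap between the two brass electrodes until the 16 mm blade of the blue gauge is a free sliding fit in it, with a total play of about 1.3 mm (at least 0.3, at most 2.3 mm), and check it by sliding the gauge, unforced, down the gap set like this. Leave the gauge standing fully down in the gap with that play, let go of it, and leave the other two gauges in their pockets and the bottle, jar and beaker where they are.

Things in the scene. Friction and masses are not known exactly. Their poses are not given: they have to be found in the camera images.
- stand_centre (a point): Fixed round grey foot of the gauge carousel, 210 mm across; the point is at the centre of its top, 14 mm above the table, on the axis (z, up) about which the carousel turns. A white mark on the foot lies towards this frame's -x, towards the robot. 'Facing the robot': the blue gauge leans out over the white mark, within 10 degrees.
- carousel_grip (a point): Black bar handle on the carousel's axis that turns it: 60 mm long (its x), 14 mm thick (y), 32 mm tall (136 to 168 mm above the table); the point is its centre. z up. Turns either way, no stop within a turn, stays where left (friction 0.08 N m). The blue pocket lies in its -x direction; red is 120 degrees anticlockwise of it seen from above, yellow 120 clockwise.
- blue_gauge_centre (a point): Middle of the wanted gauge, 120 mm long along its z (blade end to handle). Steel blade 40 mm wide (x), 16 mm thick (y), from 60 mm below the point to 4 mm above; its lowest 6 mm are 34 by 11 mm as a lead-in. Blue handle 30 mm wide (x), 24 mm thick (y), up to 60 mm above the point: grip it across its thickness, 30 mm above the point.
- blue_pocket (a point): On the turning carousel: where the centre of the blue gauge is while it stands in its pocket (87 mm from the carousel's axis, 104 mm above the table). Axes as carousel_grip. The white pockets are 38 mm deep with 1.5 mm play all round.
- red_gauge_centre (a point): Gauge like the blue one with a red handle and a 12 mm blade; leave it in its pocket. The point is at its centre.
- yellow_gauge_centre (a point): Gauge like the blue one with a yellow handle and a 20 mm blade; leave it in its pocket. The point is at its centre.
- red_pocket (a point): On the carousel: where the centre of the red gauge is while in its pocket.
- yellow_pocket (a point): On the carousel: where the centre of the yellow gauge is while in its pocket.
- fixture: The test cell: fixed grey base 170 by 240 by 12 mm with a white bed sloping 30 degrees down to the robot's left (this frame's -x), carrying two brass electrodes and the bolt. Origin on the table under the fixed electrode's face; z up. The gauge goes in along the bed's normal until its end is on the bed: its centre is then 60 mm from the bed.
- gap_floor (a point): On the bed, at the fixed electrode's face, mid-width. z: bed's normal, 30 degrees from vertical; x up the slope; y across the gap, which runs from y=0 to y=gap. The gauge's axes go along these. Electrodes: x -20 to 20 mm, 46 mm high, top 10 mm bevelled, 6 mm wider each side. A clear stop plate 50 mm high (top 10 mm flared outwards), face at x=-23 mm, keeps the gauge from sliding down.
- jaw (a joint): Closing travel of the moving electrode in m: gap = 0.028 - value. The right gap for the blue gauge is 16.3 to 18.3 mm (value 0.0097 to 0.0117). It can only be driven by the bolt.
- bolt_cam (a joint): Turn of the eccentric bolt in rad, clockwise seen from above, 0 (gap 28 mm) to 2.4 (gap about 10.6 mm): gap = 18 mm + 10 mm x cos(value). At about 1.64 the gap is 17.3 mm and the red bar lies along the slope. Friction about 0.15 N m, stays where it is left.
- bolt_grip (a point): Centre of the red bar handle on the bolt's axis, 76 mm from the bed along its normal, at x=0, y=86 mm of gap_floor. z is the bolt's axis (bed's normal, 30 degrees from vertical). Bar 70 mm long, 14 mm thick, 28 mm tall (62 to 90 mm from the bed); its length lies at +1.64 rad (anticlockwise about z) from this frame's x; the frame turns with the bolt.
- sample_bottle: White plastic bottle, 72 mm across, 150 mm high, bystander. Origin at the centre of its underside.
- solvent_jar: Amber jar with blue cap, 66 mm across, 110 mm high, bystander. Origin at the centre of its underside.
- beaker: Glass beaker, 80 mm across, 95 mm high, bystander. Origin at the centre of its underside.
- blue_gauge: The blue gauge: origin at the middle of its blade's end, axes as blue_gauge_centre. About 0.22 kg. In its pocket it leans outwards from the carousel 20 degrees from vertical, its x axis pointing to the carousel's axis (and upwards). It is drawn out along its own z.
There are look-alikes about, which are no part of the job. Leave any turquoise look-alike of the blue_gauge alone.

How it is judged:
On the way, in this order (a step that is already met when the one before it is completed fails the run):
1. the carousel is turned so that the blue gauge, still in its pocket, faces the robot over the white mark (within 25 mm sideways, about 15 degrees) (y of blue_gauge_centre in the frame of stand_centre between -0.025 and 0.025 m and x of blue_gauge_centre in the frame of stand_centre below -0.06 m and distance between blue_gauge_centre and blue_pocket below 0.015 m), for 0.2 s.
2. with the gap set between 16.3 and 18.3 mm, the blue gauge is part-way down it, its end 8 to 40 mm above the bed (value of joint jaw between 0.0097 and 0.0117 m and z of blue_gauge_centre in the frame of gap_floor between 0.068 and 0.1 m and x of blue_gauge_centre in the frame of gap_floor between -0.02 and 0.02 m and y of blue_gauge_centre in the frame of gap_floor between 0.002 and 0.016 m and angle between the z axis of blue_gauge_centre and the z axis of gap_floor, either way round below 0.2 rad), for 0.1 s.
At the end, for the whole second after the job is handed in: Gap 16.3 to 18.3 mm; blue gauge in it, end on the bed (within 3.5 mm), within 12 mm of mid-width, square to the bed within 8 degrees, at rest, released; red and yellow gauges in their pockets (15 mm); bottle, jar and beaker within 30 mm of where they were (value of joint jaw between 0.0097 and 0.0117 m and z of blue_gauge_centre in the frame of gap_floor between 0.055 and 0.0635 m and x of blue_gauge_centre in the frame of gap_floor between -0.012 and 0.012 m and y of blue_gauge_centre in the frame of gap_floor between 0.005 and 0.013 m and angle between the z axis of blue_gauge_centre and the z axis of gap_floor, either way round below 0.15 rad and linear speed of blue_gauge below 0.02 m/s and distance between red_gauge_centre and red_pocket below 0.015 m and distance between yellow_gauge_centre and yellow_pocket below 0.015 m and distance of each of sample_bottle, solvent_jar, beaker from where it was at the start of the episode below 0.03 m); the robot touches nothing.
It fails at once if the gauge is forced into the gap (more than 40 N between gauge and test cell) (contact force between blue_gauge and fixture above 40 N).
It fails at once if the red or yellow gauge is pulled out of its pocket (distance between red_gauge_centre and red_pocket above 0.04 m or distance between yellow_gauge_centre and yellow_pocket above 0.04 m).
It fails at once if a bottle, the jar, the beaker is knocked (moved 50 mm) (distance of any of sample_bottle, solvent_jar, beaker from where it was at the start of the episode above 0.05 m).
It also fails if it takes over 72 s, if anything falls off the work surface, if the arm or the gripper's body presses on something with over 40 N, if the wrist force passes 120 N, or if a joint passes its speed limit or range.

## Robot

A 6-joint arm with a two-finger parallel gripper is mounted at the origin on the work surface. World frame = base frame: x ahead of the robot, y to its left, z up, the work surface at z = 0. Lengths are in m, angles in rad, forces in N, time in s.
With the tool pointing down it reaches from about 0.325 to 0.85 m from the base axis. Payload 15.5 kg.
Tool frame: the origin (TCP) lies midway between the tips of the shut fingers; the grasp point (between the pads) lies env.hold_point_z behind it (env.hold_point_z is the distance from the TCP to the grasp point, in m); y points along the fingers, x is the direction in which the jaws open and shut, and the axes are right-handed (so a half turn about y gives the same grasp; the last joint's range is limited). The gripper opens to 91 mm and grips with 3 to 60 N. Pads are 32 mm wide; open, the fingers measure 118 mm over their backs; the gripper's body (76 mm by 178 mm) begins 60 mm behind the grasp point.
Start: joints at [1.214, 0.494, 1.345, -0, 1.302, -0.096], TCP at [0.161, 0.604, 0.214] pointing down, gripper open.
Joint ranges: [-2.91, 2.91], [-0.82, 2.16], [0.22, 2.67], [-1.22, 4.37], [0.12, 2.79], [-3.08, 3.08]. Speed limits (rad/s): [1.89, 1.89, 2.57, 3.01, 3.01, 3.01].

## Interface

Orientations are given as a unit quaternion [x, y, z, w].
In Python, from rig import env gives the robot as it stands.
- The arm moves only by the tool apply_moves, never from a script. Its argument "steps" is a list of rows, each a list of 2 entries, a list of its own where there are three numbers: the shift along the tool's x, y, z as a fraction of full scale, then the turn, a rotation vector about the tool's x, y, z as a fraction of full scale. A call has 1 to 8 rows; each row is the pose to reach, as a shift and turn from the pose commanded when the call began, along the tool's axes at that moment; what a row does not reach only later rows make up. Full scale, the value 1, is 0.1 m for a shift and pi/4 rad for a turn. A row lasts 1/12 s, in which the tool goes at most 41.7 mm and 7.16 degrees, less where a joint would pass 70% of its speed; a pose out of reach is approached as far as the arm can. A call with a number of a shift or a turn outside -1 to 1 is refused whole. A call with a gripper value outside its range is refused whole. "gripper" is the closure, from -1 (fully open) to 1 (shut), set as the call begins (left out, the last holds). The fingers move at their own pace and stop on an object; "force" is the grip in N (left out, the last holds). Time passes only in rows, so rows that repeat a pose let the fingers close. It gives the time, the measured TCP pose, the force and the opening at its end, in the units of the state.
- env.observe(): the state, without advancing time (a new reading comes with each control period).
- env.capture(name): name is "side" or "top"; returns (picture, depth): 384x512x3 uint8, blue, green, red; 384x512 float32, m along the optical axis (not along the pixel's ray), 0 where there is no reading.
- env.calibration(name): a dict with "fovy" (degrees; the focal length in pixels is half the picture's height over the tangent of half this angle, whatever the lens; pixels are square), "cx", "cy" (the principal point, pixels), "world_from_camera" (4x4, takes a point from camera to world coordinates). Camera axes: x right, y down, z forward; pixel columns grow to the right and rows downward; lengths in m; the calibration is good to about 2 mm. A picture is of the moment at which its call begins. calibration takes no time and is no camera call.
- env.finish_job(): hands the job in, once; it reports no verdict.
The state is a dict: "time_s": time; "joint_pos": joint angles; "joint_vel": joint speeds; "tau": joint torques, N m; "tcp_pos": TCP position; "orientation": TCP orientation; "wrist_force": force on the tool from outside, world axes, zero at the start; "torque": the same for the moment, N m; "grip_width": finger opening in m.
Only numpy, scipy, OpenCV 4.12 (cv2) and the standard library are available. Lean on these libraries where they do the work, as an engineer would, in place of code of your own. Each camera call takes 0.05 s, during which the arm holds its last target. There are 200 camera calls.

## Working session

There is one attempt and no reset: what is moved stays moved. The work goes in short steps, Python scripts to look and compute and a tool call to move; the robot and the scene stay as the last step left them, time stands still between calls to the robot, and variables do not carry over. Pictures are saved under pics/ and viewed, about 8 in all and at most 12, crops included, and the job is handed in when it is done.

Besides the shell and the picture viewer there is one more tool, called after "Request:" by a JSON object that holds its "name" and its "arguments", one argument or row to a line. apply_moves: Moves the arm, as the interface text tells. Its arguments: {"type":"object","properties":{"steps":{"type":"array"},"gripper":{"type":"number"},"force":{"type":"number"}},"required":["steps"]}

```bash
ls; mkdir -p pics; cat > h.py <<'E'
from rig import env
import numpy as np, cv2
from scipy.spatial.transform import Rotation as R
def cal(n):
    c=env.calibration(n); return 192/np.tan(np.radians(c['fovy'])/2),c['cx'],c['cy'],np.array(c['world_from_camera'])
def cloud(n):
    im,d=env.capture(n); f,cx,cy,T=cal(n)
    v,u=np.mgrid[:384,:512]
    P=np.stack([(u-cx)/f*d,(v-cy)/f*d,d],-1)@T[:3,:3].T+T[:3,3]
    P[d==0]=np.nan
    return im,P
E
python3 - <<'E'
from h import *
for n in('side','top'):
    im,P=cloud(n); cv2.imwrite(f'pics/{n}0.png',im); np.savez(f'{n}0.npz',im=im,P=P)
    print(n,cal(n)[0],cal(n)[3].round(3).tolist())
a=np.vstack([cv2.imread('pics/top0.png'),cv2.imread('pics/side0.png')])
cv2.imwrite('pics/both0.png',a)
print(env.observe(),env.hold_point_z)
E
```

```text
pics
side 398.5438632787579 [[0.902, -0.253, 0.351, 0.264], [-0.432, -0.536, 0.725, -0.708], [0.005, -0.805, -0.593, 0.685], [0.0, 0.0, 0.0, 1.0]]
top 411.9403891851425 [[-0.028, -0.993, 0.112, 0.481], [-0.999, 0.03, 0.017, -0.018], [-0.02, -0.111, -0.994, 1.204], [0.0, 0.0, 0.0, 1.0]]
{'time_s': 0.1, 'joint_pos': array([ 1.21454763e+00,  4.94097058e-01,  1.34605589e+00,  2.39112365e-05,
        1.30249611e+00, -9.54692639e-02]), 'joint_vel': array([ 1.23535679e-03, -4.25231318e-04, -1.54645083e-03, -7.42140787e-04,
        7.05034368e-04,  2.48407517e-05]), 'tau': array([ 2.24257557e-03, -8.80238414e+01, -3.82544518e+01,  7.06923497e-02,
        4.83264111e-02, -5.25858320e-05]), 'tcp_pos': array([0.16100001, 0.6035631 , 0.2134173 ]), 'orientation': array([ 0.56095856,  0.43042266, -0.43106439, -0.56057588]), 'wrist_force': array([-0.14138851, -0.09406569, -1.52032925]), 'torque': array([ 0.01745894, -0.02620152, -0.030905  ]), 'grip_width': 0.0913175009133271} 0.0188
```

View pics/top0.png

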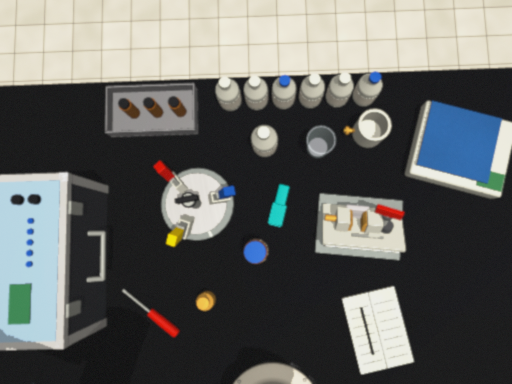

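View pics/side0.png

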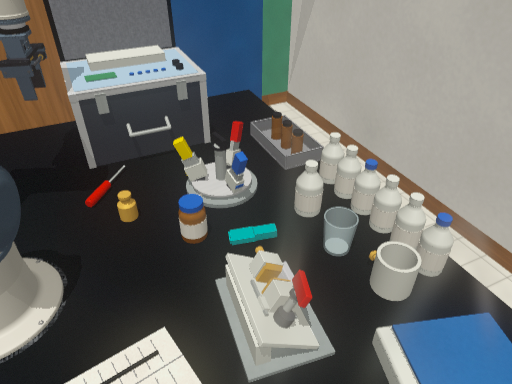

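```bash
python3 - <<'E'
import cv2,numpy as np
t=cv2.imread('pics/top0.png');s=cv2.imread('pics/side0.png')
a=cv2.resize(t[155:255,150:250],(400,400),interpolation=2)
b=cv2.resize(t[180:280,310:410],(400,400),interpolation=2)
c=cv2.resize(s[110:210,165:265],(400,400),interpolation=2)
d=cv2.resize(s[235:375,210:340],(371,400),interpolation=2)
r1=np.hstack([a,b]); r2=np.hstack([c,d,np.zeros((400,29,3),np.uint8)])
cv2.imwrite('pics/z1.png',cv2.resize(np.vstack([r1,r2]),(600,600)))
P=np.load('top0.npz')['P']; S=np.load('side0.npz')['P']
for n,Q,L in(('top',P,[(197,204),(360,200),(330,250),(322,200),(405,200),(402,257),(345,217),(372,220),(228,192),(264,140),(320,140),(256,251)]),('side',S,[(270,262),(222,165),(240,160)])):
    for u,v in L: print(n,u,v,Q[v,u].round(3))
E
```

```text
top 197 204 [0.581 0.191 0.077]
top 360 200 [ 0.585 -0.271  0.01 ]
top 330 250 [ 0.444 -0.177  0.014]
top 322 200 [ 0.588 -0.16   0.012]
top 405 200 [ 0.582 -0.403 -0.   ]
top 402 257 [ 0.418 -0.384 -0.001]
top 345 217 [ 0.532 -0.209  0.103]
top 372 220 [ 0.522 -0.279  0.106]
top 228 192 [0.603 0.096 0.157]
top 264 140 [0.743 0.001 0.127]
top 320 140 [ 0.767 -0.163  0.006]
top 256 251 [0.45  0.03  0.107]
side 270 262 [ 0.53  -0.222  0.106]
side 222 165 [0.589 0.186 0.083]
side 240 160 [0.599 0.079 0.156]
```

View pics/z1.png

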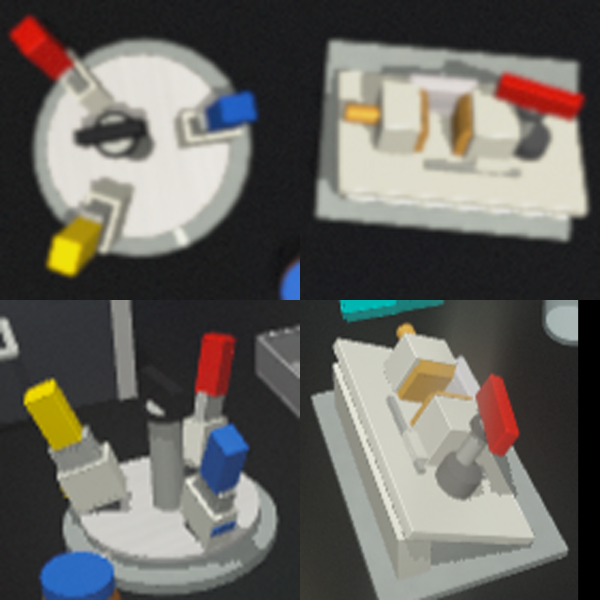

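```bash
python3 - <<'E'
from h import *
o=env.observe(); print('tool axes cols\n',R.from_quat(o['orientation']).as_matrix().round(3))
D={}
for n in('top','side'):
    z=np.load(n+'0.npz'); im=z['im']; P=z['P']; hsv=cv2.cvtColor(im,cv2.COLOR_BGR2HSV); D[n]=(im,P,hsv)
    H,S,V=[hsv[...,i].astype(int) for i in range(3)]
    def rep(name,m):
        m=m&np.isfinite(P[...,0]); q=P[m]
        c=np.median(q,0); w=q[np.linalg.norm(q-c,axis=1)<.08]
        e=np.linalg.eigh(np.cov(w.T)); print(n,name,len(w),'mean',w.mean(0).round(4),'min',w.min(0).round(3),'max',w.max(0).round(3),'pc',e[1][:,2].round(3),'sd',np.sqrt(e[0]).round(4))
    near=lambda x,y,r:np.hypot(P[...,0]-x,P[...,1]-y)<r
    car=near(.58,.19,.16); fx=near(.52,-.27,.15)
    rep('blue',car&(H>105)&(H<130)&(S>150)&(P[...,2]>.1))
    rep('red',car&((H<8)|(H>172))&(S>150)&(P[...,2]>.08))
    rep('yel',car&(H>20)&(H<35)&(S>150)&(P[...,2]>.08))
    rep('blackbar',near(.58,.19,.05)&(V<70)&(P[...,2]>.12))
    rep('bar',fx&((H<8)|(H>172))&(S>150))
    rep('brass',fx&(H>10)&(H<25)&(S>120))
    # foot
    m=near(.585,.19,.13)&(abs(P[...,2]-.014)<.006); q=P[m]
    r=np.hypot(q[:,0]-.585,q[:,1]-.19); print('foot',m.sum(),q[:,:2].min(0).round(3),q[:,:2].max(0).round(3),q[:,2].mean().round(4))
    # outer circle fit
    from scipy.optimize import least_squares
    c=np.array([.585,.19])
    for k in range(4):
        d=q[:,:2]-c; a=np.arctan2(d[:,1],d[:,0]); rr=np.hypot(*d.T); b=np.floor((a+np.pi)/(2*np.pi)*48).astype(int)
        e=np.array([q[b==i][np.argmax(rr[b==i]),:2] for i in range(48) if (b==i).sum()>2])
        s=least_squares(lambda p:np.hypot(*(e-p[:2]).T)-p[2],[*c,.105],loss='soft_l1',f_scale=.002).x; c=s[:2]
    print('circle',s.round(4),len(e))
    w=m&(V>190)&(np.hypot(P[...,0]-c[0],P[...,1]-c[1])>.09); print('mark?',P[w].mean(0).round(4) if w.sum() else None,w.sum())
    # bed plane
    m=fx&(P[...,2]>.02)&(V>150)&(S<60); q=P[m]
    best=None;rng=np.random.default_rng(0)
    for k in range(800):
        t=q[rng.choice(len(q),3,False)]; nn=np.cross(t[1]-t[0],t[2]-t[0]); nn/=np.linalg.norm(nn)+1e-12
        nn*=np.sign(nn[2]); 
        if nn[2]<.7: continue
        k2=abs((q-t[0])@nn)<.003
        if best is None or k2.sum()>best.sum(): best=k2
    w=q[best]; nn=np.linalg.svd(w-w.mean(0))[2][2]; nn*=np.sign(nn[2]); print('bed',nn.round(4),'tilt',np.degrees(np.arccos(nn[2])),'c',w.mean(0).round(4),len(w),'d',(nn@w.mean(0)).round(4),'sd',((w-w.mean(0))@nn).std())
E
```

```text
tool axes cols
 [[ 0.258 -0.    -0.966]
 [ 0.966 -0.001  0.258]
 [-0.001 -1.     0.   ]]
top blue 138 mean [0.6041 0.0988 0.1561] min [0.592 0.081 0.126] max [0.618 0.123 0.168] pc [-0.231  0.856 -0.462] sd [0.0067 0.007  0.0123]
top red 205 mean [0.6649 0.2648 0.1481] min [0.642 0.247 0.106] max [0.69  0.288 0.166] pc [-0.473 -0.407 -0.781] sd [0.0069 0.0082 0.0177]
top yel 213 mean [0.493  0.2367 0.1479] min [0.469 0.222 0.097] max [0.516 0.257 0.167] pc [-0.458  0.318  0.83 ] sd [0.0067 0.0095 0.0177]
top blackbar 126 mean [0.5875 0.1984 0.1644] min [0.573 0.173 0.13 ] max [0.602 0.228 0.172] pc [-0.101  0.977  0.186] sd [0.0045 0.0085 0.0162]
top bar 235 mean [ 0.541  -0.3171  0.1358] min [ 0.524 -0.351  0.119] max [ 0.56  -0.284  0.147] pc [-0.323 -0.936  0.138] sd [0.003  0.0079 0.0192]
top brass 142 mean [ 0.5223 -0.2389  0.0937] min [ 0.497 -0.267  0.073] max [ 0.549 -0.175  0.114] pc [-0.164 -0.986  0.025] sd [0.0083 0.0126 0.0315]
foot 886 [0.485 0.1  ] [0.694 0.309] 0.0141
circle [0.5882 0.2037 0.104 ] 44
mark? [0.5141 0.1717 0.015 ] 21
bed [ 0.4939 -0.057   0.8676] tilt 2
[... 465 characters left out ...]
1  0.219  0.914] sd [0.0052 0.0094 0.0175]
side blackbar 205 mean [0.5851 0.1922 0.1547] min [0.568 0.167 0.126] max [0.601 0.232 0.171] pc [-0.224  0.971  0.085] sd [0.0044 0.012  0.0182]
side bar 424 mean [ 0.5378 -0.3294  0.1367] min [ 0.52  -0.356  0.122] max [ 0.562 -0.288  0.148] pc [-0.398 -0.917 -0.003] sd [0.0035 0.0075 0.0204]
side brass 348 mean [ 0.521  -0.2271  0.0893] min [ 0.495 -0.269  0.06 ] max [ 0.551 -0.158  0.111] pc [-0.255 -0.967 -0.018] sd [0.0095 0.013  0.022 ]
foot 676 [0.484 0.094] [0.693 0.266] 0.0135
circle [0.5888 0.1979 0.1036] 31
mark? None 0
bed [ 0.4924 -0.0605  0.8683] tilt 29.74014408113537 c [ 0.4878 -0.2992  0.0724] 2625 d 0.3211 sd 0.0010037238258003892
```

```bash
cat >> h.py <<'E'
def rot(x,d):
    """tool R with tool y = d (finger direction), tool x nearest x"""
    d=np.array(d,float);d/=np.linalg.norm(d); x=np.array(x,float); x-=d*(x@d); x/=np.linalg.norm(x)
    return np.stack([x,d,np.cross(x,d)],1)
def plan(wps,p=None,M=None):
    """wps: list of (TCP pos, R); prints calls [shift/0.1],[rv/(pi/4)]"""
    o=env.observe()
    if p is None: p=o['tcp_pos']; M=R.from_quat(o['orientation']).as_matrix()
    for P,Q in wps:
        P=np.array(P,float); rv=R.from_matrix(M.T@Q).as_rotvec(); s=M.T@(P-p)
        n=int(max(np.ceil(np.abs(s).max()/.1-1e-3),np.ceil(np.linalg.norm(rv)/(np.pi/4)-1e-3),1))
        for k in range(n,0,-1):
            s=(M.T@(P-p)/k/.1).round(3); r=(R.from_matrix(M.T@Q).as_rotvec()/k/(np.pi/4)).round(3)
            p=p+M@s*.1; M=M@R.from_rotvec(r*np.pi/4).as_matrix()
            print([s.tolist(),r.tolist()],'->',p.round(4),'rows>=',int(max(np.ceil(np.linalg.norm(s)*100/41.7),np.ceil(np.linalg.norm(r)*45/7.16))))
        print('--')
E
python3 - <<'E'
from h import *
z=np.load('top0.npz');P=z['P'];im=z['im']
print(im[230:240,205:216].max(-1)); print(P[234,210].round(4),P[233,209].round(4))
b=P[(P[...,1]>.4)&(P[...,2]>.05)]; print('box',b.min(0).round(3),b.max(0).round(3))
a=np.radians(-81); D=[0,0,-1]
Q=rot([-np.sin(a),np.cos(a),0],D)
plan([([.30,.26,.30],Q),([.588,.2,.25],Q),([.588,.2,.139],Q)])
E
```

```text
[[229 229 227 223 216 191 178 174 174 175 173]
 [221 217 212 218 225 213 185 175 175 173 173]
 [188 180 190 221 234 230 202 179 173 174 171]
 [172 170 178 206 232 234 218 189 174 170 163]
 [171 172 174 193 226 235 230 202 171 153 130]
 [170 172 172 184 215 229 227 194 148 109  77]
 [171 170 171 175 191 200 190 146  99  59  37]
 [166 161 153 149 139 125 109  80  48  34  27]
 [143 127 104  87  73  54  41  35  30  31  29]
 [ 85  69  50  39  30  30  29  32  30  27  29]]
[0.499  0.1656 0.0157] [0.5021 0.1698 0.0072]
box [0.163 0.4   0.05 ] [0.938 0.632 0.266]
[[-0.987, -0.288, -0.743], [0.0, 0.489, -0.0]] -> [0.2074 0.4891 0.2423] rows>= 4
[[-0.637, -0.287, -1.059], [0.0, 0.489, -0.001]] -> [0.2537 0.3745 0.2711] rows>= 4
[[-0.194, -0.288, -1.22], [0.001, 0.49, 0.0]] -> [0.3  0.26 0.3 ] rows>= 4
--
[[0.917, 0.166, -0.348], [-0.0, -0.0, -0.0]] -> [0.396  0.24   0.2834] rows>= 3
[[0.917, 0.167, -0.348], [-0.0, -0.0, -0.0]] -> [0.492  0.22   0.2666] rows>= 3
[[0.917, 0.166, -0.347], [-0.0, -0.0, -0.0]] -> [0.588 0.2   0.25 ] rows>= 3
--
[[-0.0, 0.555, -0.0], [-0.0, -0.0, -0.0]] -> [0.588  0.2001 0.1945] rows>= 2
[[-0.0, 0.555, -0.001], [-0.0, -0.0, -0.0]] -> [0.588 0.2   0.139] rows>= 2
--
```

```bash
sed -i 's/np.abs(s).max()/np.linalg.norm(s)/' h.py
python3 - <<'E'
from h import *
a=np.radians(-81); D=[0,0,-1]
Q=rot([-np.sin(a),np.cos(a),0],D)
plan([([.30,.26,.30],Q),([.588,.2,.25],Q),([.588,.2,.139],Q)])
E
```

```text
[[-0.74, -0.216, -0.557], [0.0, 0.367, -0.0]] -> [0.1957 0.5177 0.2351] rows>= 3
[[-0.552, -0.216, -0.745], [0.0, 0.367, -0.0]] -> [0.2305 0.4318 0.2568] rows>= 3
[[-0.317, -0.215, -0.871], [0.0, 0.367, -0.001]] -> [0.2653 0.3459 0.2783] rows>= 3
[[-0.056, -0.216, -0.925], [0.001, 0.367, 0.0]] -> [0.3001 0.26   0.3   ] rows>= 3
--
[[0.917, 0.167, -0.348], [-0.0, -0.0, 0.0]] -> [0.3961 0.24   0.2833] rows>= 3
[[0.917, 0.166, -0.348], [-0.0, -0.0, 0.0]] -> [0.4921 0.2199 0.2667] rows>= 3
[[0.916, 0.167, -0.347], [-0.0, -0.0, 0.0]] -> [0.588 0.2   0.25 ] rows>= 3
--
[[0.0, 0.555, -0.0], [-0.0, -0.0, 0.0]] -> [0.588  0.2    0.1945] rows>= 2
[[0.0, 0.555, -0.0], [-0.0, -0.0, 0.0]] -> [0.588 0.2   0.139] rows>= 2
--
```

Request:
{"name": "apply_moves", "arguments": {
  "steps": [
    [[-0.74, -0.216, -0.557], [0, 0.367, 0]],
    [[-0.74, -0.216, -0.557], [0, 0.367, 0]],
    [[-0.74, -0.216, -0.557], [0, 0.367, 0]],
    [[-0.74, -0.216, -0.557], [0, 0.367, 0]]
  ],
  "gripper": -0.2
}}

```text
time_s: 0.43
tcp_pos: [0.1968, 0.5157, 0.2363]
orientation: [0.618, 0.344, -0.344, -0.617]
wrist_force: [-0.2, 0.7, 0.9]
grip_width: 0.0675
```

Request:
{"name": "apply_moves", "arguments": {
  "steps": [
    [[-0.552, -0.216, -0.745], [0, 0.367, 0]],
    [[-0.552, -0.216, -0.745], [0, 0.367, 0]],
    [[-0.552, -0.216, -0.745], [0, 0.367, 0]],
    [[-0.552, -0.216, -0.745], [0, 0.367, 0]]
  ]
}}

```text
time_s: 0.77
tcp_pos: [0.2315, 0.4307, 0.2578]
orientation: [-0.66, -0.253, 0.252, 0.661]
wrist_force: [-0.8, 0.9, 0.1]
grip_width: 0.0546
```

Request:
{"name": "apply_moves", "arguments": {
  "steps": [
    [[-0.317, -0.215, -0.871], [0, 0.367, 0]],
    [[-0.317, -0.215, -0.871], [0, 0.367, 0]],
    [[-0.317, -0.215, -0.871], [0, 0.367, 0]],
    [[-0.317, -0.215, -0.871], [0, 0.367, 0]]
  ]
}}

```text
time_s: 1.1
tcp_pos: [0.2663, 0.3454, 0.2792]
orientation: [-0.69, -0.156, 0.155, 0.69]
wrist_force: [0.8, -0.4, 0.2]
grip_width: 0.0549
```

Request:
{"name": "apply_moves", "arguments": {
  "steps": [
    [[-0.056, -0.216, -0.925], [0, 0.367, 0]],
    [[-0.056, -0.216, -0.925], [0, 0.367, 0]],
    [[-0.056, -0.216, -0.925], [0, 0.367, 0]],
    [[-0.056, -0.216, -0.925], [0, 0.367, 0]]
  ]
}}

```text
time_s: 1.43
tcp_pos: [0.3014, 0.2599, 0.3007]
orientation: [-0.705, -0.055, 0.055, 0.705]
wrist_force: [-0.5, 1.6, 0.2]
grip_width: 0.0546
```

Request:
{"name": "apply_moves", "arguments": {
  "steps": [
    [[0.917, 0.167, -0.348], [0, 0, 0]],
    [[0.917, 0.167, -0.348], [0, 0, 0]],
    [[0.917, 0.167, -0.348], [0, 0, 0]],
    [[0.917, 0.167, -0.348], [0, 0, 0]]
  ]
}}

```text
time_s: 1.77
tcp_pos: [0.3992, 0.2413, 0.282]
orientation: [0.705, 0.056, -0.057, -0.705]
wrist_force: [-1.8, 0.2, -1.2]
grip_width: 0.0548
```

Request:
{"name": "apply_moves", "arguments": {
  "steps": [
    [[0.917, 0.167, -0.348], [0, 0, 0]],
    [[0.917, 0.167, -0.348], [0, 0, 0]],
    [[0.917, 0.167, -0.348], [0, 0, 0]],
    [[0.917, 0.167, -0.348], [0, 0, 0]]
  ]
}}

```text
time_s: 2.1
tcp_pos: [0.4947, 0.2211, 0.2651]
orientation: [0.705, 0.056, -0.057, -0.705]
wrist_force: [-1.6, -0.2, 0.2]
grip_width: 0.0552
```

Request:
{"name": "apply_moves", "arguments": {
  "steps": [
    [[0.916, 0.167, -0.347], [0, 0, 0]],
    [[0.916, 0.167, -0.347], [0, 0, 0]],
    [[0.916, 0.167, -0.347], [0, 0, 0]],
    [[0.916, 0.167, -0.347], [0, 0, 0]],
    [[0.916, 0.167, -0.347], [0, 0, 0]]
  ]
}}

```text
time_s: 2.52
tcp_pos: [0.5875, 0.2017, 0.2491]
orientation: [-0.705, -0.056, 0.057, 0.705]
wrist_force: [0.4, 0.2, -0.1]
grip_width: 0.0547
```

Request:
{"name": "apply_moves", "arguments": {
  "steps": [
    [[0, 0.3, 0], [0, 0, 0]],
    [[0, 0.6, 0], [0, 0, 0]],
    [[0, 0.8, 0], [0, 0, 0]],
    [[0, 1.0, 0], [0, 0, 0]],
    [[0, 1.0, 0], [0, 0, 0]]
  ]
}}

```text
time_s: 2.93
tcp_pos: [0.5846, 0.2013, 0.1469]
orientation: [0.705, 0.054, -0.058, -0.705]
wrist_force: [-1.2, 0.7, -0.8]
grip_width: 0.055
```

Request:
{"name": "apply_moves", "arguments": {
  "steps": [
    [[0, 0.1, 0], [0, 0, 0]],
    [[0, 0.1, 0], [0, 0, 0]],
    [[0, 0.1, 0], [0, 0, 0]],
    [[0, 0.1, 0], [0, 0, 0]],
    [[0, 0.1, 0], [0, 0, 0]],
    [[0, 0.1, 0], [0, 0, 0]],
    [[0, 0.1, 0], [0, 0, 0]],
    [[0, 0.1, 0], [0, 0, 0]]
  ],
  "gripper": 1,
  "force": 20
}}

```text
time_s: 3.6
tcp_pos: [0.5895, 0.2004, 0.1408]
orientation: [-0.705, -0.056, 0.054, 0.705]
wrist_force: [5.4, 1.5, -0.4]
grip_width: 0.0142
```

Request:
{"name": "apply_moves", "arguments": {
  "steps": [
    [[0, 0, 0], [0, 0.11, 0]],
    [[0, 0, 0], [0, 0.22, 0]],
    [[0, 0, 0], [0, 0.33, 0]],
    [[0, 0, 0], [0, 0.44, 0]],
    [[0, 0, 0], [0, 0.55, 0]],
    [[0, 0, 0], [0, 0.66, 0]],
    [[0, 0, 0], [0, 0.78, 0]],
    [[0, 0, 0], [0, 0.89, 0]]
  ]
}}

```text
time_s: 4.27
tcp_pos: [0.5885, 0.2006, 0.1408]
orientation: [-0.68, 0.191, -0.191, 0.681]
wrist_force: [-0.3, 4.0, 5.4]
grip_width: 0.0137
```

Request:
{"name": "apply_moves", "arguments": {
  "steps": [
    [[0, 0, 0], [0, 0.11, 0]],
    [[0, 0, 0], [0, 0.22, 0]],
    [[0, 0, 0], [0, 0.33, 0]],
    [[0, 0, 0], [0, 0.44, 0]],
    [[0, 0, 0], [0, 0.55, 0]],
    [[0, 0, 0], [0, 0.66, 0]],
    [[0, 0, 0], [0, 0.78, 0]],
    [[0, 0, 0], [0, 0.89, 0]]
  ]
}}

```text
time_s: 4.93
tcp_pos: [0.5879, 0.2013, 0.1408]
orientation: [-0.574, 0.413, -0.412, 0.575]
wrist_force: [-4.9, 10.1, 5.9]
grip_width: 0.0136
```

Request:
{"name": "apply_moves", "arguments": {
  "steps": [
    [[0, 0, 0], [0, 0, 0]],
    [[0, 0, 0], [0, 0, 0]],
    [[0, 0, 0], [0, 0, 0]]
  ]
}}

```text
time_s: 5.18
tcp_pos: [0.5879, 0.2013, 0.1408]
orientation: [-0.575, 0.411, -0.411, 0.576]
wrist_force: [-4.7, 9.2, 7.8]
grip_width: 0.0137
```

Request:
{"name": "apply_moves", "arguments": {
  "steps": [
    [[0, 0, 0], [0, 0, 0]],
    [[0, 0, 0], [0, 0, 0]],
    [[0, 0, 0], [0, 0, 0]],
    [[0, 0, 0], [0, 0, 0]]
  ],
  "gripper": -0.2
}}

```text
time_s: 5.52
tcp_pos: [0.5882, 0.2001, 0.1402]
orientation: [-0.575, 0.411, -0.411, 0.575]
wrist_force: [0.3, -0.1, 0.1]
grip_width: 0.0376
```

Request:
{"name": "apply_moves", "arguments": {
  "steps": [
    [[0, -0.3, 0], [0, 0, 0]],
    [[0, -0.6, 0], [0, 0, 0]],
    [[0, -1, 0], [0, 0, 0]],
    [[0, -1, 0], [0, 0, 0]]
  ]
}}

```text
time_s: 5.85
tcp_pos: [0.5911, 0.2009, 0.2474]
orientation: [-0.573, 0.409, -0.414, 0.578]
wrist_force: [1.4, -0.3, 1.2]
grip_width: 0.0548
```

Request:
{"name": "apply_moves", "arguments": {
  "steps": [
    [[0, -0.3, 0], [0, 0, 0]],
    [[0, -0.6, 0], [0, 0, 0]],
    [[0, -0.8, 0], [0, 0, 0]],
    [[0, -0.8, 0], [0, 0, 0]]
  ]
}}

```text
time_s: 6.18
tcp_pos: [0.5898, 0.2005, 0.3247]
orientation: [-0.573, 0.409, -0.413, 0.577]
wrist_force: [-0.4, -0.5, 1.1]
grip_width: 0.055
```

```bash
python3 - <<'E'
from h import *
n=np.array([.4932,-.0588,.868]); n/=np.linalg.norm(n); d=.3207
x=np.array([0,0,1])-n*n[2]; x/=np.linalg.norm(x); y=np.cross(n,x); B=np.stack([x,y,n],1); print('B',B.round(4).tolist())
# origin guess: 
O=np.array([.52,-.23,0]); O=O+np.array([0,0,1])*(d-n@O)/n[2]; print('O',O.round(4))
for v in('top','side'):
    z=np.load(v+'0.npz'); im=z['im'];P=z['P'];hsv=cv2.cvtColor(im,cv2.COLOR_BGR2HSV).astype(int);H,S,V=[hsv[...,i] for i in range(3)]
    L=(P-O)@B
    fx=(abs(L[...,0])<.12)&(abs(L[...,1])<.16)
    red=fx&((H<8)|(H>172))&(S>150)&(L[...,2]>.05); q=L[red]
    r=cv2.minAreaRect(q[:,:2].astype(np.float32)*1000); print(v,'bar rect mm',np.round(r[0],1),np.round(r[1],1),round(r[2],1),'z pct',np.percentile(q[:,2],[2,50,98]).round(4))
    br=fx&(H>10)&(H<25)&(S>110)&(L[...,2]>.005)
    for lo,hi in((-.06,.01),(.01,.04)):
        pass
    q=L[br]; print('brass y hist',[(round(e,3),int(c)) for c,e in zip(*np.histogram(q[:,1],np.arange(-.08,.06,.004))) if c])
    el=fx&(L[...,2]>.040)&(L[...,2]<.052)&(S<60)&(V>120); q=L[el]
    print('electrode tops y hist',[(round(e,3),int(c)) for c,e in zip(*np.histogram(q[:,1],np.arange(-.1,.1,.005))) if c],'x',np.percentile(q[:,0],[1,99]).round(4),'z',np.median(q[:,2]))
    for a,b in((-.06,.0),(.012,.06)):
        k=q[(q[:,1]>a)&(q[:,1]<b)]; print(a,b,len(k),np.percentile(k,[1,50,99],axis=0).round(4).tolist())
E
```

```text
B [[-0.8618, -0.1184, 0.4932], [0.1027, -0.993, -0.0588], [0.4967, -0.0, 0.8679]]
O [ 0.52   -0.23    0.0584]
top bar rect mm [ 9.  84.2] [68.2 14.9] 75.5 z pct [0.0662 0.0852 0.0921]
brass y hist [(np.float64(-0.076), 4), (np.float64(-0.072), 9), (np.float64(-0.068), 7), (np.float64(-0.064), 11), (np.float64(-0.06), 7), (np.float64(-0.056), 12), (np.float64(-0.052), 6), (np.float64(-0.048), 10), (np.float64(-0.008), 22), (np.float64(-0.004), 3), (np.float64(0.024), 40), (np.float64(0.028), 35), (np.float64(0.032), 21)]
electrode tops y hist [(np.float64(-0.045), 33), (np.float64(-0.04), 32), (np.float64(-0.035), 33), (np.float64(-0.03), 32), (np.float64(-0.025), 30), (np.float64(-0.02), 37), (np.float64(-0.015), 26), (np.float64(-0.01), 9), (np.float64(-0.005), 8), (np.float64(0.0), 9), (np.float64(0.005), 8), (np.float64(0.01), 8), (np.float64(0.015), 8), (np.float64(0.02), 8), (np.float64(0.025), 10), (np.float64(0.03), 8), (np.float64(0.035), 30), (np.float64(0.04), 34), (np.float64(0.045), 32), (np.float64(0.05), 31), (np.float64(0.055), 24), (np.float64(0.06), 24), (np.float64(
[... 950 characters left out ...]
), 14), (np.float64(0.0), 13), (np.float64(0.005), 14), (np.float64(0.01), 13), (np.float64(0.015), 12), (np.float64(0.02), 17), (np.float64(0.025), 9), (np.float64(0.03), 1), (np.float64(0.035), 14), (np.float64(0.04), 37), (np.float64(0.045), 39), (np.float64(0.05), 41), (np.float64(0.055), 33), (np.float64(0.06), 32), (np.float64(0.065), 26), (np.float64(0.07), 26), (np.float64(0.075), 46), (np.float64(0.08), 6), (np.float64(0.085), 13), (np.float64(0.09), 26)] x [-0.0232  0.033 ] z 0.04602926964267774
-0.06 0.0 270 [[-0.0233, -0.0404, 0.0405], [0.0082, -0.0198, 0.0461], [0.033, -0.0011, 0.0501]]
0.012 0.06 210 [[-0.0238, 0.0129, 0.0405], [0.0065, 0.0462, 0.046], [0.0327, 0.0597, 0.0499]]
```

```bash
cat >> h.py <<'E'
B=np.array([[-.8618,-.1184,.4932],[.1027,-.993,-.0588],[.4967,0,.8679]])
G=np.array([.52,-.23,.0584])+B@np.array([.008,.0004,0])
def gq(deg): # tool along -bed normal, tool x at deg from x_g
    a=np.radians(deg); return rot(B@np.array([np.cos(a),np.sin(a),0]),-B[:,2])
def gp(x,y,z): # TCP pos with grasp point at bed coordinates
    return G+B@np.array([x,y,z-.0188])
E
python3 - <<'E'
from h import *
Q=gq(165)
print('grip',gp(0,.086,.076+.0188))
plan([([.60,-.05,.34],Q),(gp(0,.086,.17),Q),(gp(0,.086,.081),Q)])
print(env.observe()['joint_pos'].round(3))
E
```

```text
grip [ 0.54035904 -0.3194424   0.128334  ]
[[0.801, -0.052, -0.238], [-0.148, -0.356, 0.177]] -> [0.5932 0.117  0.3298] rows>= 3
[[0.691, -0.116, -0.458], [-0.148, -0.356, 0.177]] -> [0.5966 0.0335 0.3349] rows>= 3
[[0.518, -0.136, -0.644], [-0.148, -0.357, 0.176]] -> [ 0.6  -0.05  0.34] rows>= 3
--
[[0.374, 0.305, -0.61], [0.0, 0.0, -0.0]] -> [ 0.5944 -0.1184  0.3035] rows>= 2
[[0.374, 0.305, -0.611], [0.0, 0.0, -0.0]] -> [ 0.5887 -0.1869  0.2669] rows>= 2
[[0.375, 0.306, -0.61], [0.0, 0.0, -0.0]] -> [ 0.5831 -0.2554  0.2302] rows>= 2
[[0.374, 0.305, -0.611], [0.0, 0.0, -0.0]] -> [ 0.5774 -0.3239  0.1937] rows>= 2
--
[[0.0, 0.89, 0.0], [0.0, 0.0, -0.0]] -> [ 0.5335 -0.3187  0.1164] rows>= 3
--
[ 0.232  0.407  1.188 -0.     1.539  1.473]
```

Request:
{"name": "apply_moves", "arguments": {
  "steps": [
    [[0.801, -0.052, -0.238], [-0.148, -0.356, 0.177]],
    [[0.801, -0.052, -0.238], [-0.148, -0.356, 0.177]],
    [[0.801, -0.052, -0.238], [-0.148, -0.356, 0.177]],
    [[0.801, -0.052, -0.238], [-0.148, -0.356, 0.177]]
  ]
}}

```text
time_s: 6.52
tcp_pos: [0.5925, 0.1135, 0.3239]
orientation: [0.63, -0.39, 0.26, -0.62]
wrist_force: [1.4, -0.5, 0.3]
grip_width: 0.055
```

Request:
{"name": "apply_moves", "arguments": {
  "steps": [
    [[0.691, -0.116, -0.458], [-0.148, -0.356, 0.177]],
    [[0.691, -0.116, -0.458], [-0.148, -0.356, 0.177]],
    [[0.691, -0.116, -0.458], [-0.148, -0.356, 0.177]],
    [[0.691, -0.116, -0.458], [-0.148, -0.356, 0.177]]
  ]
}}

```text
time_s: 6.85
tcp_pos: [0.5956, 0.0317, 0.3285]
orientation: [0.666, -0.357, 0.104, -0.646]
wrist_force: [0.6, 0.4, -0.6]
grip_width: 0.0545
```

Request:
{"name": "apply_moves", "arguments": {
  "steps": [
    [[0.518, -0.136, -0.644], [-0.148, -0.357, 0.176]],
    [[0.518, -0.136, -0.644], [-0.148, -0.357, 0.176]],
    [[0.518, -0.136, -0.644], [-0.148, -0.357, 0.176]],
    [[0.518, -0.136, -0.644], [-0.148, -0.357, 0.176]],
    [[0.518, -0.136, -0.644], [-0.148, -0.357, 0.176]]
  ]
}}

```text
time_s: 7.27
tcp_pos: [0.5988, -0.049, 0.3347]
orientation: [0.685, -0.313, -0.053, -0.656]
wrist_force: [-0.6, 0.5, 0.7]
grip_width: 0.0547
```

```bash
python3 - <<'E'
from h import *
o=env.observe();print(o['joint_pos'].round(3),o['tcp_pos'],o['time_s'])
Q=gq(165)
plan([(gp(0,.086,.17),Q),(gp(0,.086,.081),Q)])
E
```

```text
[-0.166  0.691  0.773 -0.032  2.201  0.207] [ 0.59876099 -0.04901047  0.33472191] 7.2667
[[0.375, 0.293, -0.611], [0.001, -0.001, -0.001]] -> [ 0.5934 -0.1177  0.2994] rows>= 2
[[0.375, 0.293, -0.611], [0.001, -0.002, -0.002]] -> [ 0.5881 -0.1865  0.2641] rows>= 2
[[0.373, 0.292, -0.612], [0.001, -0.001, -0.001]] -> [ 0.5828 -0.2552  0.2289] rows>= 2
[[0.373, 0.293, -0.612], [0.002, -0.002, -0.002]] -> [ 0.5775 -0.3239  0.1936] rows>= 2
--
[[-0.0, 0.89, -0.0], [-0.0, 0.0, 0.0]] -> [ 0.5336 -0.3186  0.1163] rows>= 3
--
```

Request:
{"name": "apply_moves", "arguments": {
  "steps": [
    [[0.375, 0.3, -0.611], [0, 0, 0]],
    [[0.375, 0.3, -0.611], [0, 0, 0]],
    [[0.375, 0.3, -0.611], [0, 0, 0]]
  ]
}}

```text
time_s: 7.52
tcp_pos: [0.5916, -0.1218, 0.2972]
orientation: [0.685, -0.315, -0.052, -0.655]
wrist_force: [-0.0, 1.2, -0.1]
grip_width: 0.0546
```

Request:
{"name": "apply_moves", "arguments": {
  "steps": [
    [[0.375, 0.3, -0.611], [0, 0, 0]],
    [[0.375, 0.3, -0.611], [0, 0, 0]],
    [[0.375, 0.3, -0.611], [0, 0, 0]]
  ]
}}

```text
time_s: 7.77
tcp_pos: [0.5859, -0.1906, 0.2611]
orientation: [0.684, -0.315, -0.052, -0.655]
wrist_force: [0.0, 0.2, -0.0]
grip_width: 0.0551
```

Request:
{"name": "apply_moves", "arguments": {
  "steps": [
    [[0.375, 0.3, -0.611], [0, 0, 0]],
    [[0.375, 0.3, -0.611], [0, 0, 0]],
    [[0.375, 0.3, -0.611], [0, 0, 0]]
  ]
}}

```text
time_s: 8.02
tcp_pos: [0.5802, -0.2593, 0.2249]
orientation: [0.684, -0.315, -0.052, -0.655]
wrist_force: [-0.3, -0.5, -0.6]
grip_width: 0.0547
```

Request:
{"name": "apply_moves", "arguments": {
  "steps": [
    [[0.375, 0.3, -0.611], [0, 0, 0]],
    [[0.375, 0.3, -0.611], [0, 0, 0]],
    [[0.375, 0.3, -0.611], [0, 0, 0]],
    [[0.375, 0.3, -0.611], [0, 0, 0]],
    [[0.375, 0.3, -0.611], [0, 0, 0]]
  ]
}}

```text
time_s: 8.43
tcp_pos: [0.5767, -0.3235, 0.1924]
orientation: [0.685, -0.312, -0.053, -0.656]
wrist_force: [-0.5, -0.2, -0.2]
grip_width: 0.0544
```

```bash
python3 - <<'E'
from h import *
o=env.observe();print(o['joint_pos'].round(3),o['tcp_pos'],o['time_s'])
plan([(gp(0,.086,.081),gq(165))])
a=env.capture('top')[0];b=env.capture('side')[0]
cv2.imwrite('pics/p2.png',np.hstack([cv2.resize(a[140:280,280:450],(400,330)),cv2.resize(b[190:370,180:360],(400,330))]))
E
```

```text
[-0.5    0.858  0.796 -0.207  1.972 -0.152] [ 0.57668581 -0.32349935  0.19242337] 8.4333
[[0.005, 0.876, 0.001], [0.005, -0.003, -0.005]] -> [ 0.5335 -0.3187  0.1163] rows>= 3
--
```

View pics/p2.png

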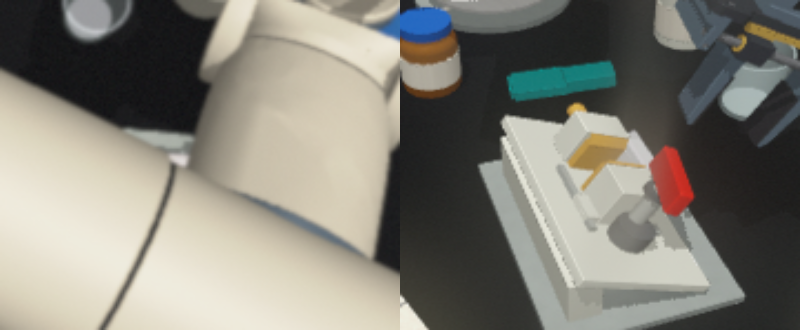

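Request:
{"name": "apply_moves", "arguments": {
  "steps": [
    [[0, 0.25, 0], [0, 0, 0]],
    [[0, 0.5, 0], [0, 0, 0]],
    [[0, 0.65, 0], [0, 0, 0]],
    [[0, 0.75, 0], [0, 0, 0]],
    [[0, 0.82, 0], [0, 0, 0]],
    [[0, 0.87, 0], [0, 0, 0]],
    [[0, 0.87, 0], [0, 0, 0]]
  ]
}}

```text
time_s: 9.12
tcp_pos: [0.5327, -0.3196, 0.1164]
orientation: [0.685, -0.313, -0.054, -0.656]
wrist_force: [0.0, -0.1, -0.3]
grip_width: 0.0549
```

Request:
{"name": "apply_moves", "arguments": {
  "steps": [
    [[0, 0, 0], [0, 0, 0]],
    [[0, 0, 0], [0, 0, 0]],
    [[0, 0, 0], [0, 0, 0]],
    [[0, 0, 0], [0, 0, 0]],
    [[0, 0, 0], [0, 0, 0]],
    [[0, 0, 0], [0, 0, 0]],
    [[0, 0, 0], [0, 0, 0]],
    [[0, 0, 0], [0, 0, 0]]
  ],
  "gripper": 1,
  "force": 25
}}

```text
time_s: 9.78
tcp_pos: [0.5341, -0.3205, 0.1163]
orientation: [0.685, -0.312, -0.053, -0.656]
wrist_force: [9.9, -3.5, -2.7]
grip_width: 0.0141
```

```bash
python3 - <<'E'
from h import *
o=env.observe();print(o['tcp_pos'],o['grip_width'],'F tool',R.from_quat(o['orientation']).as_matrix().T@o['wrist_force'], 'M',R.from_quat(o['orientation']).as_matrix().T@o['torque'])
plan([(gp(0,.086,.081),gq(90))])
E
```

```text
[ 0.53408802 -0.32046512  0.11626257] 0.014087172427689323 F tool [10.48337587 -2.74099773  0.4635041 ] M [-0.01475586  0.20504852 -2.08095995]
[[-0.006, 0.001, 0.008], [0.003, 0.833, 0.0]] -> [ 0.5338 -0.3195  0.1164] rows>= 6
[[-0.009, 0.002, 0.002], [0.003, 0.832, 0.001]] -> [ 0.5335 -0.3186  0.1164] rows>= 6
--
```

Request:
{"name": "apply_moves", "arguments": {
  "steps": [
    [[0.016, 0, 0], [0, 0.04, 0]],
    [[0.016, 0, 0], [0, 0.14, 0]],
    [[0.016, 0, 0], [0, 0.25, 0]],
    [[0.016, 0, 0], [0, 0.37, 0]],
    [[0.016, 0, 0], [0, 0.49, 0]],
    [[0.016, 0, 0], [0, 0.61, 0]],
    [[0.016, 0, 0], [0, 0.73, 0]],
    [[0.016, 0, 0], [0, 0.83, 0]]
  ]
}}

```text
time_s: 10.45
tcp_pos: [0.5334, -0.3198, 0.1166]
orientation: [0.665, -0.508, 0.169, -0.52]
wrist_force: [-3.7, 6.0, 12.8]
grip_width: 0.014
```

Request:
{"name": "apply_moves", "arguments": {
  "steps": [
    [[0, 0, 0], [0, 0.11, 0]],
    [[0, 0, 0], [0, 0.22, 0]],
    [[0, 0, 0], [0, 0.33, 0]],
    [[0, 0, 0], [0, 0.44, 0]],
    [[0, 0, 0], [0, 0.55, 0]],
    [[0, 0, 0], [0, 0.66, 0]],
    [[0, 0, 0], [0, 0.76, 0]],
    [[0, 0, 0], [0, 0.83, 0]]
  ]
}}

```text
time_s: 11.12
tcp_pos: [0.5332, -0.3188, 0.1168]
orientation: [-0.576, 0.648, -0.372, 0.331]
wrist_force: [-2.3, 13.1, 16.2]
grip_width: 0.0142
```

Request:
{"name": "apply_moves", "arguments": {
  "steps": [
    [[0, 0, 0], [0, 0, 0]],
    [[0, 0, 0], [0, 0, 0]],
    [[0, 0, 0], [0, 0, 0]],
    [[0, 0, 0], [0, 0, 0]]
  ]
}}

```text
time_s: 11.45
tcp_pos: [0.5332, -0.3188, 0.1168]
orientation: [-0.577, 0.648, -0.371, 0.332]
wrist_force: [-3.5, 12.7, 16.1]
grip_width: 0.0142
```

```bash
sed -i 's/\[.008,.0004,0\]/[.0067,.0004,0]/' h.py; python3 - <<'E'
from h import *
o=env.observe();M=R.from_quat(o['orientation']).as_matrix();print(o['tcp_pos'],o['grip_width'],'F tool',M.T@o['wrist_force'], 'M',M.T@o['torque'],o['joint_pos'].round(2))
print('in bed frame',B.T@M, (o['tcp_pos']-G)@B)
E
```

```text
[ 0.53323912 -0.31877109  0.1167948 ] 0.014180268187762366 F tool [-12.20731123 -11.33034194 -12.37848513] M [-1.67762087  0.18525847  2.11200547] [-0.52  0.86  1.01 -0.2   1.76  1.17]
in bed frame [[-5.00223127e-03  9.13513744e-03 -9.99924471e-01]
 [ 1.00002098e+00  1.36679379e-04 -5.05748963e-03]
 [ 8.39478032e-05 -9.99935242e-01 -9.14306636e-03]] [0.0017787  0.08618177 0.06243007]
```

```bash
cat >> h.py <<'E'
C=np.array([.588,.2006,0]); u=np.array([np.cos(np.radians(-160.6)),np.sin(np.radians(-160.6)),0]); Z=np.array([0,0,1.])
gz=u*np.sin(np.radians(20))+Z*np.cos(np.radians(20)); gc=C+u*.087+.104*Z
cq=rot([.33,-.94,0],-gz)
def cp(h): return gc+gz*(h-.0188)   # TCP with grasp point h above gauge centre
E
python3 - <<'E'
from h import *
print('gauge centre',gc)
print(cq[:,0])
plan([(gp(0,.086,.19),gq(90)),([.55,-.1,.32],gq(90)),(cp(.14),cq),(cp(.03),cq)])
E
```

```text
gauge centre [0.50593963 0.17170198 0.104     ]
[ 3.31351730e-01 -9.43507252e-01 -3.12278241e-04]
[[-0.001, -0.544, 0.004], [0.006, 0.003, 0.0]] -> [ 0.5609 -0.322   0.1636] rows>= 2
[[-0.001, -0.544, 0.006], [0.006, 0.003, 0.0]] -> [ 0.5884 -0.3251  0.2104] rows>= 2
--
[[-0.73, -0.21, -0.369], [-0.0, 0.0, 0.0]] -> [ 0.5756 -0.2501  0.2469] rows>= 3
[[-0.73, -0.21, -0.369], [-0.0, 0.0, 0.0]] -> [ 0.5627 -0.1751  0.2835] rows>= 3
[[-0.73, -0.21, -0.368], [-0.0, 0.0, 0.0]] -> [ 0.55 -0.1   0.32] rows>= 3
--
[[-0.821, 0.482, -0.158], [0.362, -0.199, -0.017]] -> [ 0.5223 -0.0141  0.286 ] rows>= 3
[[-0.852, 0.426, -0.157], [0.362, -0.199, -0.017]] -> [0.4945 0.0719 0.252 ] rows>= 3
[[-0.88, 0.373, -0.134], [0.362, -0.199, -0.017]] -> [0.4669 0.1579 0.2179] rows>= 3
--
[[-0.0, 0.55, -0.0], [0.0, 0.0, 0.0]] -> [0.4846 0.1641 0.1662] rows>= 2
[[-0.001, 0.55, -0.0], [0.0, 0.0, 0.0]] -> [0.5023 0.1705 0.1145] rows>= 2
--
```

Request:
{"name": "apply_moves", "arguments": {
  "steps": [
    [[0, 0, 0], [0, 0, 0]],
    [[0, 0, 0], [0, 0, 0]],
    [[0, 0, 0], [0, 0, 0]],
    [[0, 0, 0], [0, 0, 0]],
    [[0, 0, 0], [0, 0, 0]]
  ],
  "gripper": -0.2
}}

```text
time_s: 11.87
tcp_pos: [0.5337, -0.3203, 0.1154]
orientation: [-0.577, 0.647, -0.372, 0.332]
wrist_force: [-0.7, 0.4, -0.3]
grip_width: 0.0441
```

Request:
{"name": "apply_moves", "arguments": {
  "steps": [
    [[0, -0.3, 0], [0, 0, 0]],
    [[0, -0.6, 0], [0, 0, 0]],
    [[0, -1, 0], [0, 0, 0]],
    [[0, -1, 0], [0, 0, 0]]
  ]
}}

```text
time_s: 12.2
tcp_pos: [0.5879, -0.3271, 0.2079]
orientation: [-0.576, 0.644, -0.376, 0.334]
wrist_force: [0.9, -0.1, 0.9]
grip_width: 0.0548
```

Request:
{"name": "apply_moves", "arguments": {
  "steps": [
    [[-0.73, -0.21, -0.369], [0, 0, 0]],
    [[-0.73, -0.21, -0.369], [0, 0, 0]],
    [[-0.73, -0.21, -0.369], [0, 0, 0]]
  ]
}}

```text
time_s: 12.45
tcp_pos: [0.5714, -0.2462, 0.2421]
orientation: [-0.577, 0.646, -0.372, 0.334]
wrist_force: [-1.1, 1.5, 0.6]
grip_width: 0.055
```

Request:
{"name": "apply_moves", "arguments": {
  "steps": [
    [[-0.73, -0.21, -0.369], [0, 0, 0]],
    [[-0.73, -0.21, -0.369], [0, 0, 0]],
    [[-0.73, -0.21, -0.369], [0, 0, 0]]
  ]
}}

```text
time_s: 12.7
tcp_pos: [0.5581, -0.1711, 0.2789]
orientation: [-0.578, 0.645, -0.372, 0.334]
wrist_force: [-0.6, 0.2, 0.6]
grip_width: 0.0545
```

Request:
{"name": "apply_moves", "arguments": {
  "steps": [
    [[-0.73, -0.21, -0.369], [0, 0, 0]],
    [[-0.73, -0.21, -0.369], [0, 0, 0]],
    [[-0.73, -0.21, -0.369], [0, 0, 0]]
  ]
}}

```text
time_s: 12.95
tcp_pos: [0.5449, -0.0963, 0.3155]
orientation: [-0.577, 0.645, -0.372, 0.334]
wrist_force: [-0.1, -0.4, 0.4]
grip_width: 0.055
```

Request:
{"name": "apply_moves", "arguments": {
  "steps": [
    [[-0.821, 0.482, -0.158], [0.362, -0.199, -0.017]],
    [[-0.821, 0.482, -0.158], [0.362, -0.199, -0.017]],
    [[-0.821, 0.482, -0.158], [0.362, -0.199, -0.017]],
    [[-0.821, 0.482, -0.158], [0.362, -0.199, -0.017]]
  ]
}}

```text
time_s: 13.28
tcp_pos: [0.5137, -0.0123, 0.2788]
orientation: [0.556, -0.554, 0.415, -0.46]
wrist_force: [1.9, -1.2, 1.3]
grip_width: 0.0549
```

Request:
{"name": "apply_moves", "arguments": {
  "steps": [
    [[-0.852, 0.426, -0.157], [0.362, -0.199, -0.017]],
    [[-0.852, 0.426, -0.157], [0.362, -0.199, -0.017]],
    [[-0.852, 0.426, -0.157], [0.362, -0.199, -0.017]],
    [[-0.852, 0.426, -0.157], [0.362, -0.199, -0.017]]
  ]
}}

```text
time_s: 13.62
tcp_pos: [0.4846, 0.0726, 0.2439]
orientation: [-0.52, 0.449, -0.448, 0.572]
wrist_force: [0.0, -0.6, 0.6]
grip_width: 0.0547
```

Request:
{"name": "apply_moves", "arguments": {
  "steps": [
    [[-0.88, 0.373, -0.134], [0.362, -0.199, -0.017]],
    [[-0.88, 0.373, -0.134], [0.362, -0.199, -0.017]],
    [[-0.88, 0.373, -0.134], [0.362, -0.199, -0.017]],
    [[-0.88, 0.373, -0.134], [0.362, -0.199, -0.017]],
    [[-0.88, 0.373, -0.134], [0.362, -0.199, -0.017]]
  ]
}}

```text
time_s: 14.03
tcp_pos: [0.4591, 0.1565, 0.2105]
orientation: [-0.471, 0.334, -0.469, 0.668]
wrist_force: [0.8, 0.1, 0.5]
grip_width: 0.0547
```

```bash
python3 - <<'E'
from h import *
o=env.observe();print(o['joint_pos'].round(3),o['tcp_pos'],o['time_s'])
plan([(cp(.03),cq)])
for v in('top','side'):
    im,P=cloud(v); np.savez(v+'1.npz',im=im,P=P); hsv=cv2.cvtColor(im,cv2.COLOR_BGR2HSV).astype(int);H,S,V=[hsv[...,i] for i in range(3)]
    cv2.imwrite(f'pics/{v}1.png',im)
    L=(P-G)@B; fx=(abs(L[...,0])<.12)&(abs(L[...,1])<.16)
    q=L[fx&((H<8)|(H>172))&(S>150)&(L[...,2]>.05)]; r=cv2.minAreaRect(q[:,:2].astype(np.float32)*1000); print(v,'bar',np.round(r[0],1),np.round(r[1],1),round(r[2],1))
    m=(np.hypot(P[...,0]-C[0],P[...,1]-C[1])<.2)&(H>105)&(H<130)&(S>150)&(P[...,2]>.12); 
    # exclude jar
    m&=np.hypot(P[...,0]-.45,P[...,1]-.03)>.06
    q=P[m]; print('blue',len(q)); 
    if len(q): print(np.percentile(q,[2,50,98],axis=0).round(4).tolist(),'dir',np.degrees(np.arctan2(*(q.mean(0)-C)[[1,0]])), 'local',((q.mean(0)-gc)@np.stack([np.cross(gz,-cq[:,2]),cq[:,2],gz],1)).round(4))
t=cv2.imread('pics/top1.png');s=cv2.imread('pics/side1.png')
cv2.imwrite('pics/z3.png',np.vstack([np.hstack([cv2.resize(t[185:265,310:415],(400,300),interpolation=2),cv2.resize(s[235:340,215:335],(343,300),interpolation=2),np.zeros((300,57,3),np.uint8)]),np.hstack([cv2.resize(t[150:270,140:300],(400,300)),cv2.resize(s[90:210,130:290],(400,300))])]))
E
```

```text
[0.158 0.164 1.96  0.103 0.685 1.317] [0.45914557 0.15654649 0.21048282] 14.0333
[[0.009, 0.528, 0.054], [0.006, 0.003, -0.003]] -> [0.4808 0.1635 0.1625] rows>= 2
[[0.008, 0.528, 0.051], [0.005, 0.002, -0.003]] -> [0.5024 0.1704 0.1145] rows>= 2
--
top bar [ 3.7 82.9] [68.6 13.1] 0.0
blue 158
[[0.4721, 0.1563, 0.1268], [0.4901, 0.1679, 0.1577], [0.5112, 0.1805, 0.1655]] dir -161.46797760886037 local [-0.0016  0.0025  0.0522]
side bar [ 0.6 88.4] [70.  14.2] 0.8
blue 216
[[0.4731, 0.1516, 0.122], [0.4899, 0.1581, 0.1472], [0.5112, 0.1745, 0.164]] dir -157.1878318716593 local [ 0.0063 -0.0036  0.0454]
```

View pics/z3.png

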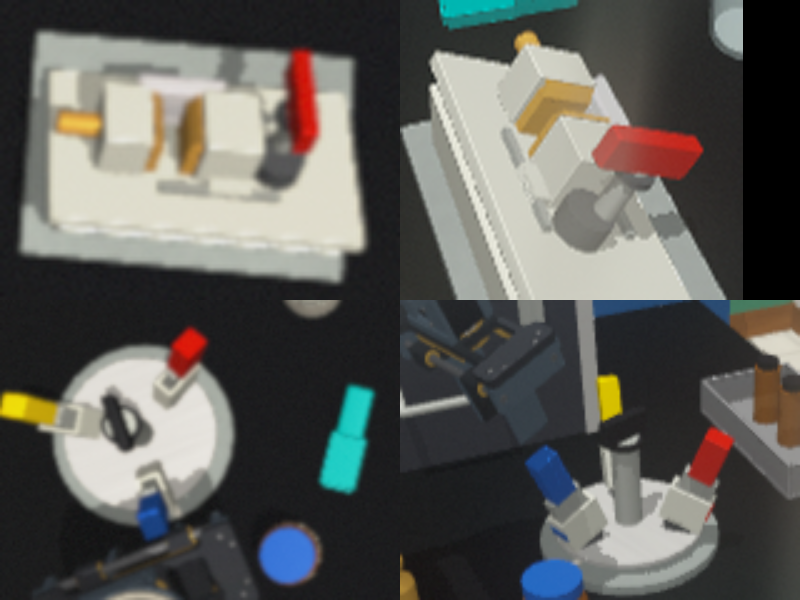

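Request:
{"name": "apply_moves", "arguments": {
  "steps": [
    [[0.01, 0.26, 0.05], [0.005, 0.003, -0.003]],
    [[0.018, 0.53, 0.1], [0.01, 0.005, -0.006]],
    [[0.018, 0.75, 0.1], [0.01, 0.005, -0.006]],
    [[0.018, 0.9, 0.1], [0.01, 0.005, -0.006]],
    [[0.018, 1.0, 0.1], [0.01, 0.005, -0.006]],
    [[0.018, 1.0, 0.1], [0.01, 0.005, -0.006]],
    [[0.018, 1.0, 0.1], [0.01, 0.005, -0.006]]
  ]
}}

```text
time_s: 14.72
tcp_pos: [0.502, 0.169, 0.1202]
orientation: [-0.467, 0.332, -0.474, 0.668]
wrist_force: [-0.3, -0.2, 1.2]
grip_width: 0.0547
```

```bash
python3 - <<'E'
from h import *
o=env.observe();print(o['tcp_pos'],o['time_s'],o['wrist_force'].round(1)); plan([(cp(.03),cq)])
for v in('top','side'):
  for k in '01':
    z=np.load(v+k+'.npz'); im=z['im'];P=z['P'];hsv=cv2.cvtColor(im,cv2.COLOR_BGR2HSV).astype(int);H,S,V=[hsv[...,i] for i in range(3)]
    L=(P-G)@B; br=(abs(L[...,0])<.04)&(abs(L[...,1])<.05)&(H>10)&(H<25)&(S>100)&(L[...,2]>.02); q=L[br]
    print(v,k,'brass y',np.histogram(q[:,1],np.arange(-.012,.044,.002))[0].tolist())
    for a,b in((.03,.036),(.038,.046)):
        s=q[(q[:,2]>a)&(q[:,2]<b)]; print(a,len(s),np.percentile(s[s[:,1]<.009,1],[5,50,95]).round(4) if (s[:,1]<.009).any() else '',np.percentile(s[s[:,1]>.009,1],[5,50,95]).round(4) if (s[:,1]>.009).any() else '')
    el=(abs(L[...,0])<.02)&(L[...,1]>.02)&(L[...,1]<.08)&(abs(L[...,2]-.046)<.003)&(V>140)&(S<60); q=L[el]; print('moving top y',np.percentile(q[:,1],[2,98]).round(4))
    if k=='0':
      q=L[(abs(L[...,2])<.004)&(abs(L[...,0])<.13)&(abs(L[...,1])<.2)]; r=cv2.minAreaRect(q[:,:2].astype(np.float32)*1000); print('bed rect',r)
E
```

```text
[0.5019504  0.16896755 0.12020979] 14.7167 [-0.3 -0.2  1.2]
[[-0.013, 0.056, -0.012], [-0.001, -0.002, 0.001]] -> [0.5023 0.1705 0.1145] rows>= 1
--
top 0 brass y [0, 3, 12, 2, 8, 1, 0, 0, 0, 0, 0, 0, 0, 0, 0, 0, 0, 0, 13, 18, 15, 15, 12, 1, 0, 0, 0]
0.03 24 [-0.0481 -0.0454 -0.0022] [0.0256 0.0264 0.0343]
0.038 54 [-0.0074 -0.0066 -0.0034] [0.0266 0.03   0.0333]
moving top y [0.0366 0.0744]
bed rect ((-31.157028198242188, -0.88916015625), (398.218017578125, 197.7051239013672), 89.9776611328125)
top 1 brass y [0, 0, 16, 5, 10, 0, 0, 0, 0, 0, 0, 0, 0, 21, 13, 18, 13, 8, 2, 0, 0, 0, 0, 0, 0, 0, 0]
0.03 22 [-0.048  -0.0451 -0.0025] [0.0158 0.019  0.024 ]
0.038 48 [-0.0076 -0.0068 -0.0036] [0.0155 0.0192 0.0229]
moving top y [0.027  0.0641]
side 0 brass y [0, 0, 4, 28, 40, 47, 91, 10, 0, 0, 0, 0, 0, 0, 0, 0, 0, 0, 0, 1, 6, 6, 5, 15, 2, 0, 0]
0.03 47 [-0.0055  0.0006  0.0018] [0.0287 0.0317 0.032 ]
0.038 92 [-0.0056 -0.0027  0.0005] [0.0324 0.0347 0.0357]
moving top y [0.0372 0.0786]
bed rect ((-31.270416259765625, 0.295379638671875), (197.40528869628906, 398.8473205566406), 0.09657707065343857)
side 1 brass y [0, 0, 6, 24, 42, 46, 77, 6, 0, 0, 0, 0, 0, 0, 0, 4, 7, 7, 12, 1, 0, 0, 0, 0, 0, 0, 0]
0.03 52 [-0.0034  0.0004  0.002 ] [0.0194 0.0212 0.0237]
0.038 87 [-0.0053 -0.0026 -0.    ] [0.0218 0.0245 0.026 ]
moving top y [0.0279 0.0684]
```

Request:
{"name": "apply_moves", "arguments": {
  "steps": [
    [[0, 0.05, 0], [0, 0, 0]],
    [[0, 0.05, 0], [0, 0, 0]]
  ]
}}

```text
time_s: 14.88
tcp_pos: [0.5034, 0.1699, 0.1159]
orientation: [-0.467, 0.331, -0.474, 0.669]
wrist_force: [-0.5, -0.9, -0.3]
grip_width: 0.0542
```

Request:
{"name": "apply_moves", "arguments": {
  "steps": [
    [[0, 0, 0], [0, 0, 0]],
    [[0, 0, 0], [0, 0, 0]],
    [[0, 0, 0], [0, 0, 0]],
    [[0, 0, 0], [0, 0, 0]],
    [[0, 0, 0], [0, 0, 0]],
    [[0, 0, 0], [0, 0, 0]],
    [[0, 0, 0], [0, 0, 0]],
    [[0, 0, 0], [0, 0, 0]]
  ],
  "gripper": 1,
  "force": 30
}}

```text
time_s: 15.55
tcp_pos: [0.5028, 0.17, 0.1156]
orientation: [-0.467, 0.332, -0.474, 0.669]
wrist_force: [-1.5, 0.9, 4.6]
grip_width: 0.0236
```

```bash
python3 - <<'E'
from h import *
o=env.observe();M=R.from_quat(o['orientation']).as_matrix();print(o['tcp_pos'],o['grip_width'],'F tool',M.T@o['wrist_force'], 'M',M.T@o['torque'],'err deg',np.degrees(R.from_matrix(M.T@cq).as_rotvec()).round(2))
im,P=cloud('side');im2,P2=cloud('top'); cv2.imwrite('pics/g.png',np.hstack([cv2.resize(im[90:210,130:290],(400,300)),cv2.resize(im2[150:270,140:300],(400,300))]))
E
```

```text
[0.50275626 0.16998464 0.11558979] 0.023613212525839908 F tool [-1.31926372 -4.74285134  0.56233489] M [-0.46500467 -0.02779781  0.13989904] err deg [-0.09 -0.03  0.02]
```

View pics/g.png

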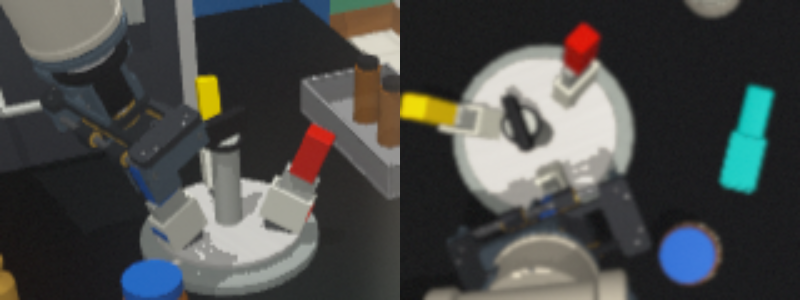

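```bash
python3 - <<'E'
from h import *
o=env.observe();M=R.from_quat(o['orientation']).as_matrix();p=o['tcp_pos']
plan([(p+gz*.1,M),([.46,.12,.33],M),([.56,-.08,.34],gq(90)),(gp(0.001,.0087,.19),gq(90))])
E
```

```text
[[0.0, -1.0, 0.002], [0.0, 0.0, 0.0]] -> [0.4706 0.1587 0.2096] rows>= 3
--
[[0.165, -0.605, 0.1], [0.0, 0.0, 0.0]] -> [0.4653 0.1393 0.2698] rows>= 2
[[0.165, -0.604, 0.1], [0.0, 0.0, 0.0]] -> [0.46 0.12 0.33] rows>= 2
--
[[0.739, 0.001, 0.1], [-0.363, 0.199, 0.017]] -> [0.4934 0.0533 0.3333] rows>= 3
[[0.715, -0.053, 0.207], [-0.363, 0.199, 0.017]] -> [ 0.5267 -0.0134  0.3366] rows>= 3
[[0.674, -0.134, 0.289], [-0.362, 0.199, 0.016]] -> [ 0.56 -0.08  0.34] rows>= 3
--
[[0.543, 0.281, 0.377], [-0.0, -0.0, 0.0]] -> [ 0.5722 -0.1361  0.2969] rows>= 2
[[0.542, 0.28, 0.377], [-0.0, -0.0, 0.0]] -> [ 0.5844 -0.1922  0.2539] rows>= 2
[[0.543, 0.281, 0.378], [-0.0, -0.0, 0.0]] -> [ 0.5967 -0.2484  0.2107] rows>= 2
--
```

Request:
{"name": "apply_moves", "arguments": {
  "steps": [
    [[0, -0.08, 0], [0, 0, 0]],
    [[0, -0.16, 0], [0, 0, 0]],
    [[0, -0.25, 0], [0, 0, 0]],
    [[0, -0.35, 0], [0, 0, 0]],
    [[0, -0.5, 0], [0, 0, 0]],
    [[0, -0.7, 0], [0, 0, 0]],
    [[0, -0.9, 0], [0, 0, 0]],
    [[0, -1, 0], [0, 0, 0]]
  ]
}}

```text
time_s: 16.32
tcp_pos: [0.4695, 0.1583, 0.2118]
orientation: [-0.467, 0.331, -0.474, 0.669]
wrist_force: [0.4, -0.4, -2.7]
grip_width: 0.0236
```

Request:
{"name": "apply_moves", "arguments": {
  "steps": [
    [[0.165, -0.605, 0.1], [0, 0, 0]],
    [[0.165, -0.605, 0.1], [0, 0, 0]],
    [[0.33, -0.95, 0.2], [0, 0, 0]],
    [[0.33, -1, 0.2], [0, 0, 0]],
    [[0.33, -1, 0.2], [0, 0, 0]]
  ]
}}

```text
time_s: 16.73
tcp_pos: [0.4669, 0.1216, 0.3129]
orientation: [-0.466, 0.33, -0.476, 0.669]
wrist_force: [1.1, 0.3, -2.7]
grip_width: 0.0242
```

Request:
{"name": "apply_moves", "arguments": {
  "steps": [
    [[0.739, -0.05, 0.1], [-0.363, 0.199, 0.017]],
    [[0.739, -0.05, 0.1], [-0.363, 0.199, 0.017]],
    [[0.739, -0.05, 0.1], [-0.363, 0.199, 0.017]],
    [[0.739, -0.05, 0.1], [-0.363, 0.199, 0.017]]
  ]
}}

```text
time_s: 17.07
tcp_pos: [0.4996, 0.054, 0.3167]
orientation: [-0.518, 0.452, -0.452, 0.568]
wrist_force: [-1.8, -0.3, -3.5]
grip_width: 0.024
```

Request:
{"name": "apply_moves", "arguments": {
  "steps": [
    [[0.715, -0.053, 0.207], [-0.363, 0.199, 0.017]],
    [[0.715, -0.053, 0.207], [-0.363, 0.199, 0.017]],
    [[0.715, -0.053, 0.207], [-0.363, 0.199, 0.017]],
    [[0.715, -0.053, 0.207], [-0.363, 0.199, 0.017]]
  ]
}}

```text
time_s: 17.4
tcp_pos: [0.5322, -0.0121, 0.3187]
orientation: [-0.554, 0.558, -0.418, 0.456]
wrist_force: [-0.1, 0.9, -3.8]
grip_width: 0.0243
```

Request:
{"name": "apply_moves", "arguments": {
  "steps": [
    [[0.674, -0.134, 0.289], [-0.362, 0.199, 0.016]],
    [[0.674, -0.134, 0.289], [-0.362, 0.199, 0.016]],
    [[0.674, -0.134, 0.289], [-0.362, 0.199, 0.016]],
    [[0.674, -0.134, 0.289], [-0.362, 0.199, 0.016]],
    [[0.674, -0.134, 0.289], [-0.362, 0.199, 0.016]],
    [[0.674, -0.134, 0.289], [-0.362, 0.199, 0.016]]
  ]
}}

```text
time_s: 17.9
tcp_pos: [0.5643, -0.0771, 0.3252]
orientation: [-0.575, 0.646, -0.375, 0.335]
wrist_force: [0.4, 0.7, -3.1]
grip_width: 0.0239
```

```bash
python3 - <<'E'
from h import *
o=env.observe(); print(o['tcp_pos'],o['grip_width'],o['joint_pos'].round(2))
plan([(gp(0.001,.0087,.19),gq(90))])
E
```

```text
[ 0.56433226 -0.0770683   0.32516575] 0.023931906498647723 [-0.21  0.63  0.91 -0.05  2.12  1.46]
[[0.555, 0.246, 0.339], [-0.001, 0.001, 0.0]] -> [ 0.5751 -0.1342  0.287 ] rows>= 2
[[0.555, 0.245, 0.339], [-0.002, 0.001, 0.0]] -> [ 0.5859 -0.1913  0.2489] rows>= 2
[[0.554, 0.245, 0.34], [-0.001, 0.002, 0.001]] -> [ 0.5967 -0.2483  0.2108] rows>= 2
--
```

Request:
{"name": "apply_moves", "arguments": {
  "steps": [
    [[0.555, 0.245, 0.339], [0, 0, 0]],
    [[0.555, 0.245, 0.339], [0, 0, 0]],
    [[0.555, 0.245, 0.339], [0, 0, 0]]
  ]
}}

```text
time_s: 18.15
tcp_pos: [0.5744, -0.1378, 0.285]
orientation: [-0.574, 0.647, -0.376, 0.333]
wrist_force: [0.7, -0.4, -4.3]
grip_width: 0.0241
```

Request:
{"name": "apply_moves", "arguments": {
  "steps": [
    [[0.555, 0.245, 0.339], [0, 0, 0]],
    [[0.555, 0.245, 0.339], [0, 0, 0]],
    [[0.555, 0.245, 0.339], [0, 0, 0]]
  ]
}}

```text
time_s: 18.4
tcp_pos: [0.585, -0.1951, 0.2469]
orientation: [-0.574, 0.647, -0.375, 0.333]
wrist_force: [-0.5, 0.1, -3.2]
grip_width: 0.0241
```

Request:
{"name": "apply_moves", "arguments": {
  "steps": [
    [[0.555, 0.245, 0.339], [0, 0, 0]],
    [[0.555, 0.245, 0.339], [0, 0, 0]],
    [[0.555, 0.245, 0.339], [0, 0, 0]],
    [[0.555, 0.245, 0.339], [0, 0, 0]],
    [[0.555, 0.245, 0.339], [0, 0, 0]],
    [[0.555, 0.245, 0.339], [0, 0, 0]]
  ]
}}

```text
time_s: 18.9
tcp_pos: [0.5969, -0.2485, 0.2124]
orientation: [-0.575, 0.646, -0.376, 0.334]
wrist_force: [0.6, 0.3, -1.8]
grip_width: 0.0238
```

```bash
python3 - <<'E'
from h import *
o=env.observe(); M=R.from_quat(o['orientation']).as_matrix(); print(o['time_s'],o['tcp_pos'],o['grip_width'],'F',(M.T@o['wrist_force']).round(1)); print('TCP bed',((o['tcp_pos']-G)@B).round(4))
plan([(gp(0.001,.0087,.15),gq(90))])
for v in('side','top'):
    im,P=cloud(v); cv2.imwrite(f'pics/{v}2.png',im); L=(P-G)@B
    hsv=cv2.cvtColor(im,cv2.COLOR_BGR2HSV).astype(int);H,S,V=[hsv[...,i] for i in range(3)]
    q=L[(abs(L[...,0])<.035)&(abs(L[...,1]-.009)<.03)&(L[...,2]>.085)&(L[...,2]<.15)]
    print(v,len(q))
    if len(q)>20:
        for a in np.arange(.085,.17,.01):
            s=q[abs(q[:,2]-a)<.005]
            if len(s)>5: print(round(a,3),len(s),'x',np.percentile(s[:,0],[3,97]).round(4),'y',np.percentile(s[:,1],[3,97]).round(4))
s=cv2.imread('pics/side2.png'); cv2.imwrite('pics/s2.png',cv2.resize(s[150:320,190:360],(600,600),interpolation=2))
E
```

```text
18.9 [ 0.59690608 -0.24845476  0.21244842] 0.023769226814470506 F [-0.3  1.3  1.4]
TCP bed [0.0016 0.0088 0.1727]
[[-0.002, 0.415, 0.005], [-0.004, 0.002, 0.002]] -> [ 0.577  -0.2459  0.1761] rows>= 1
--
side 472
0.105 69 x [-0.0169  0.0203] y [0.0055 0.0186]
0.115 100 x [-0.0168  0.0212] y [0.0051 0.0191]
0.125 99 x [-0.0167  0.0213] y [0.0043 0.0193]
0.135 103 x [-0.0169  0.0218] y [0.0039 0.019 ]
0.145 101 x [-0.0155  0.0219] y [0.0039 0.019 ]
top 0
```

View pics/s2.png

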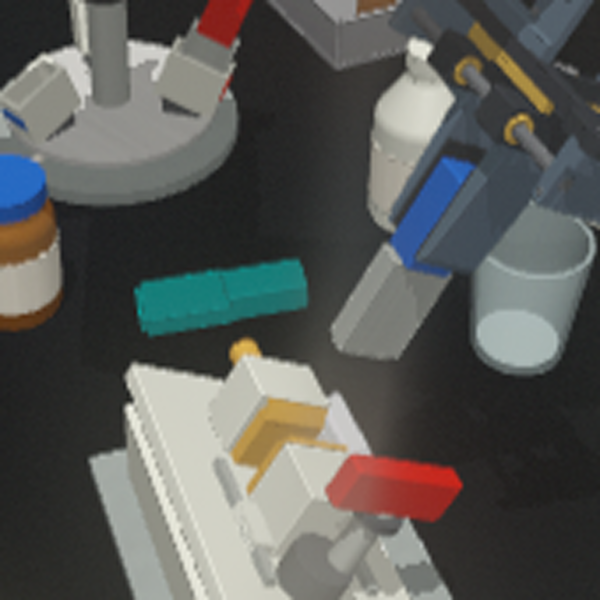

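Request:
{"name": "apply_moves", "arguments": {
  "steps": [
    [[-0.004, 0.15, 0.01], [0, 0, 0]],
    [[-0.004, 0.3, 0.01], [0, 0, 0]],
    [[-0.004, 0.45, 0.01], [0, 0, 0]],
    [[-0.004, 0.5, 0.01], [0, 0, 0]],
    [[-0.004, 0.54, 0.01], [0, 0, 0]],
    [[-0.004, 0.58, 0.01], [0, 0, 0]],
    [[-0.004, 0.61, 0.01], [0, 0, 0]],
    [[-0.004, 0.61, 0.01], [0, 0, 0]]
  ]
}}

```text
time_s: 19.67
tcp_pos: [0.5674, -0.2458, 0.1573]
orientation: [-0.574, 0.647, -0.375, 0.333]
wrist_force: [0.1, -0.9, -3.2]
grip_width: 0.024
```

```bash
python3 - <<'E'
from h import *
o=env.observe(); M=R.from_quat(o['orientation']).as_matrix(); print(o['time_s'],'F tool',(M.T@o['wrist_force']).round(1),'M',(M.T@o['torque']).round(2)); print('TCP bed',((o['tcp_pos']-G)@B).round(4))
im,P=cloud('side'); L=(P-G)@B
q=L[(abs(L[...,0])<.035)&(abs(L[...,1]-.009)<.03)&(L[...,2]>.055)&(L[...,2]<.095)]
for a in np.arange(.06,.1,.01):
    s=q[abs(q[:,2]-a)<.005]
    if len(s)>5: print(round(a,3),len(s),'x',np.percentile(s[:,0],[3,97]).round(4),'y',np.percentile(s[:,1],[3,97]).round(4))
cv2.imwrite('pics/s3.png',cv2.resize(im[200:320,210:330],(480,480),interpolation=2))
E
```

```text
19.6667 F tool [0.9 2.7 1.7] M [0.45 0.01 0.01]
TCP bed [-1.000e-04  9.700e-03  1.102e-01]
0.06 93 x [-0.0198  0.0198] y [0.0055 0.0199]
0.07 90 x [-0.0181  0.0199] y [0.0051 0.0201]
0.08 95 x [-0.019   0.0203] y [0.0057 0.02  ]
0.09 102 x [-0.0176  0.0208] y [0.0044 0.0202]
```

View pics/s3.png

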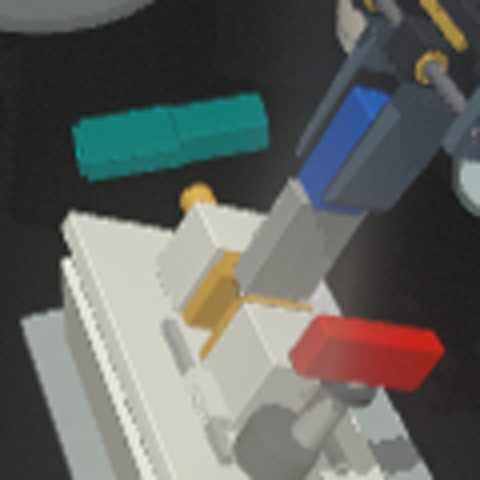

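Request:
{"name": "apply_moves", "arguments": {
  "steps": [
    [[-0.006, 0, 0], [0, 0, 0]],
    [[-0.012, 0, 0], [0, 0, 0]],
    [[-0.012, 0.02, 0], [0, 0, 0]],
    [[-0.012, 0.04, 0], [0, 0, 0]],
    [[-0.012, 0.06, 0], [0, 0, 0]],
    [[-0.012, 0.08, 0], [0, 0, 0]],
    [[-0.012, 0.1, 0], [0, 0, 0]],
    [[-0.012, 0.1, 0], [0, 0, 0]]
  ]
}}

```text
time_s: 20.38
tcp_pos: [0.5622, -0.244, 0.1482]
orientation: [-0.574, 0.647, -0.375, 0.333]
wrist_force: [-0.0, 0.3, -3.1]
grip_width: 0.024
```

```bash
cat > st.py <<'E'
from h import *
o=env.observe(); M=R.from_quat(o['orientation']).as_matrix(); print(o['time_s'],'F tool',(M.T@o['wrist_force']).round(1),'M',(M.T@o['torque']).round(2),o['grip_width']); print('TCP bed',((o['tcp_pos']-G)@B).round(4),'rot err deg',np.degrees(R.from_matrix(M.T@gq(90)).as_rotvec()).round(2))
E
python3 st.py
```

```text
20.3833 F tool [-0.3  2.8  1.5] M [ 0.46  0.03 -0.1 ] 0.023984780003345838
TCP bed [0.0001 0.0085 0.0996] rot err deg [ 0.03 -0.01  0.  ]
```

Entering freely (end about 27 mm above the bed, no contact force). Continue slowly.

Request:
{"name": "apply_moves", "arguments": {
  "steps": [
    [[0, 0.02, 0], [0, 0, 0]],
    [[0, 0.04, 0], [0, 0, 0]],
    [[0, 0.06, 0], [0, 0, 0]],
    [[0, 0.08, 0], [0, 0, 0]],
    [[0, 0.1, 0], [0, 0, 0]],
    [[0, 0.1, 0], [0, 0, 0]]
  ]
}}

```text
time_s: 20.88
tcp_pos: [0.5573, -0.2435, 0.1396]
orientation: [-0.574, 0.647, -0.375, 0.333]
wrist_force: [-0.1, 0.3, -3.3]
grip_width: 0.0238
```

```bash
python3 st.py
```

```text
20.8833 F tool [-0.3  2.9  1.5] M [ 0.43  0.07 -0.05] 0.023848863117723208
TCP bed [0.0001 0.0085 0.0897] rot err deg [ 0.03 -0.01  0.  ]
```

Request:
{"name": "apply_moves", "arguments": {
  "steps": [
    [[0, 0.02, 0], [0, 0, 0]],
    [[0, 0.04, 0], [0, 0, 0]],
    [[0, 0.06, 0], [0, 0, 0]],
    [[0, 0.08, 0], [0, 0, 0]],
    [[0, 0.1, 0], [0, 0, 0]],
    [[0, 0.1, 0], [0, 0, 0]]
  ]
}}

```text
time_s: 21.38
tcp_pos: [0.5524, -0.2428, 0.1309]
orientation: [-0.574, 0.647, -0.375, 0.333]
wrist_force: [-0.5, 0.2, -3.5]
grip_width: 0.024
```

Request:
{"name": "apply_moves", "arguments": {
  "steps": [
    [[0.005, 0, 0], [0, 0, 0]],
    [[0.01, 0, 0], [0, 0, 0]],
    [[0.015, 0, 0], [0, 0, 0]],
    [[0.02, 0, 0], [0, 0, 0]],
    [[0.02, 0, 0], [0, 0, 0]]
  ]
}}

```text
time_s: 21.8
tcp_pos: [0.5527, -0.244, 0.1313]
orientation: [-0.574, 0.647, -0.375, 0.334]
wrist_force: [2.0, 7.4, -2.5]
grip_width: 0.0238
```

```bash
python3 st.py
```

```text
21.8 F tool [-7.6  1.6  2.2] M [0.41 0.03 1.8 ] 0.023764165538760065
TCP bed [-0.0001  0.0096  0.0802] rot err deg [-0.    0.03 -0.08]
```

Request:
{"name": "apply_moves", "arguments": {
  "steps": [
    [[-0.01, 0, 0], [0, 0, 0]],
    [[-0.02, 0, 0], [0, 0, 0]],
    [[-0.03, 0, 0], [0, 0, 0]],
    [[-0.04, 0, 0], [0, 0, 0]],
    [[-0.04, 0, 0], [0, 0, 0]]
  ]
}}

```text
time_s: 22.22
tcp_pos: [0.5529, -0.2422, 0.1314]
orientation: [-0.575, 0.646, -0.376, 0.332]
wrist_force: [-0.9, -7.4, -2.9]
grip_width: 0.024
```

```bash
python3 st.py
```

```text
22.2167 F tool [7.4 2.6 1.4] M [ 0.39 -0.01 -2.  ] 0.024032271804897
TCP bed [-0.0001  0.0079  0.0803] rot err deg [-0.03 -0.08  0.14]
```

Request:
{"name": "apply_moves", "arguments": {
  "steps": [
    [[0.01, 0, 0], [0, 0, 0]],
    [[0.02, 0.02, 0], [0, 0, 0]],
    [[0.02, 0.04, 0], [0, 0, 0]],
    [[0.02, 0.055, 0], [0, 0, 0]],
    [[0.02, 0.065, 0], [0, 0, 0]],
    [[0.02, 0.072, 0], [0, 0, 0]],
    [[0.02, 0.078, 0], [0, 0, 0]],
    [[0.02, 0.078, 0], [0, 0, 0]]
  ]
}}

```text
time_s: 22.88
tcp_pos: [0.5491, -0.2424, 0.1249]
orientation: [-0.574, 0.647, -0.375, 0.333]
wrist_force: [1.3, 1.4, 2.8]
grip_width: 0.0235
```

```bash
python3 st.py
```

```text
22.8833 F tool [-1.5 -3.  -0.4] M [-0.   -0.02  0.25] 0.023525933616840924
TCP bed [-0.      0.0085  0.0728] rot err deg [-0.03 -0.01  0.02]
```

Request:
{"name": "apply_moves", "arguments": {
  "steps": [
    [[0, 0, 0], [0, 0, 0]],
    [[0, 0, 0], [0, 0, 0]],
    [[0, 0, 0], [0, 0, 0]],
    [[0, 0, 0], [0, 0, 0]],
    [[0, 0, 0], [0, 0, 0]],
    [[0, 0, 0], [0, 0, 0]]
  ],
  "gripper": -0.3
}}

```text
time_s: 23.38
tcp_pos: [0.5489, -0.2425, 0.1244]
orientation: [-0.574, 0.647, -0.375, 0.333]
wrist_force: [0.6, 0.6, 0.1]
grip_width: 0.0588
```

Request:
{"name": "apply_moves", "arguments": {
  "steps": [
    [[0, -0.15, 0], [0, 0, 0]],
    [[0, -0.35, 0], [0, 0, 0]],
    [[0, -0.6, 0], [0, 0, 0]],
    [[0, -0.9, 0], [0, 0, 0]],
    [[0, -1, 0], [0, 0, 0]],
    [[0, -1, 0], [0, 0, 0]]
  ]
}}

```text
time_s: 23.88
tcp_pos: [0.5999, -0.2488, 0.2134]
orientation: [-0.574, 0.646, -0.377, 0.334]
wrist_force: [1.1, 0.7, -0.0]
grip_width: 0.0593
```

Request:
{"name": "apply_moves", "arguments": {
  "steps": [
    [[-0.73, -0.31, -0.369], [0, 0, 0]],
    [[-0.73, -0.31, -0.369], [0, 0, 0]],
    [[-0.73, -0.31, -0.369], [0, 0, 0]],
    [[-0.73, -0.31, -0.369], [0, 0, 0]]
  ]
}}

```text
time_s: 24.22
tcp_pos: [0.5902, -0.172, 0.2572]
orientation: [-0.575, 0.646, -0.375, 0.334]
wrist_force: [-0.5, 0.0, 0.3]
grip_width: 0.0591
```

Request:
{"name": "apply_moves", "arguments": {
  "steps": [
    [[-0.73, -0.31, -0.369], [0, 0, 0]],
    [[-0.73, -0.31, -0.369], [0, 0, 0]],
    [[-0.73, -0.31, -0.369], [0, 0, 0]],
    [[-0.73, -0.31, -0.369], [0, 0, 0]]
  ]
}}

```text
time_s: 24.55
tcp_pos: [0.5824, -0.0986, 0.3018]
orientation: [-0.575, 0.646, -0.375, 0.333]
wrist_force: [0.0, -0.3, -1.4]
grip_width: 0.0594
```

```bash
python3 - <<'E'
from h import *
print(env.observe()['tcp_pos'])
for v in('top','side'):
    im,P=cloud(v); cv2.imwrite(f'pics/{v}3.png',im); hsv=cv2.cvtColor(im,cv2.COLOR_BGR2HSV).astype(int);H,S,V=[hsv[...,i] for i in range(3)]
    L=(P-G)@B; fx=(abs(L[...,0])<.08)&(abs(L[...,1])<.12)
    q=L[fx&((H<8)|(H>172))&(S>150)&(L[...,2]>.05)]; r=cv2.minAreaRect(q[:,:2].astype(np.float32)*1000); print(v,'bar',np.round(r[0],1),np.round(r[1],1),round(r[2],1))
    q=L[fx&(H>105)&(H<130)&(S>150)&(L[...,2]>.04)]; print('blue handle',len(q),np.percentile(q,[2,50,98],axis=0).round(4).tolist())
t=cv2.imread('pics/top3.png');s=cv2.imread('pics/side3.png')
cv2.imwrite('pics/f.png',np.hstack([t[100:300,140:420],s[110:350,160:400][:200]]) if 0 else np.hstack([cv2.resize(t[100:300,140:420],(420,300)),cv2.resize(s[110:350,140:400],(325,300))]))
E
```

```text
[ 0.58243466 -0.09859853  0.30183765]
top bar [ 1.6 83.2] [69.6 13.8] 0.4
blue handle 175 [[-0.0204, -0.005, 0.0724], [0.0068, 0.0058, 0.1106], [0.0108, 0.0164, 0.1228]]
side bar [ 0.7 88.1] [15.1 68. ] 89.3
blue handle 115 [[-0.0203, 0.0004, 0.1091], [0.0006, 0.0122, 0.1205], [0.0079, 0.0213, 0.1222]]
```

View pics/f.png

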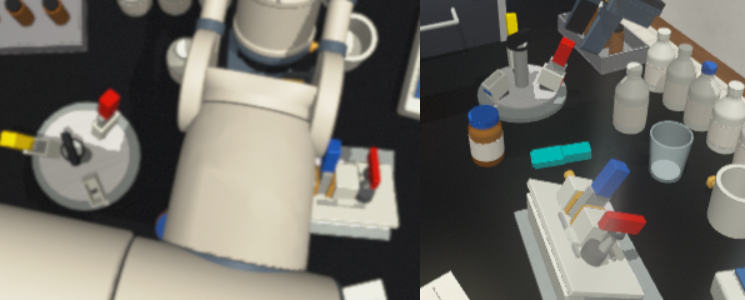

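```bash
python3 -c "
from rig import env
print(env.observe()['time_s'],env.observe()['grip_width']); print(env.finish_job())"
```

```text
24.65 0.059207220025593504
the job is handed in; nothing more can be done
None
```

The blue gauge is standing fully down in the gap and let go. I handed the job in at about 24.7 s; no verdict was reported.

- **Carousel:** I turned it 80° clockwise by its handle. The blue gauge then pointed at about -160°, against about -160° for the white mark. Only then did I draw it out, straight along its own axis.
- **Bolt:** I turned the red bar 75° clockwise until it lay along the slope. The last look put it within 1° of that, so the gap should be about 17.3 mm. The moving electrode's shift of about 10 mm in both cameras agrees.
- **Fit:** The gauge slid down with no contact force I could measure. Nudged 2 mm each way, it met about 7.5 N on both sides, with 1.7 mm of movement including give in the arm. That puts the play at roughly 1.3–1.4 mm.
- **Final state:** The gauge touched the bed at about 6 N before I released it. Its handle top then measured about 122 mm from the bed, against 120 mm nominal and a camera bias of about +1.5 mm. It had settled 3–5 mm down the slope, as expected against the stop plate. The red and yellow gauges were in their pockets. The bottle, jar and beaker looked unmoved in the picture, but I did not measure them again.

**Disagreement:** the two cameras differed by about 4–5 mm sideways (world y). I averaged them and checked against where the gripper closed. For the insertion, I aligned gauge and gap within the side camera's view alone.

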